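# Refill the flush-lidded dose caddy in the bench clamp

### The job

Fill the dose caddy: wind the clamp's crank wheel clockwise until the caddy is held firmly between the jaws, lever its tight flush lid up with the bar, set in the caddy's notch and worked over the rolled lip, and take the lid off. Stand every dose jar that is out on the table in the caddy, press the lid back down until it is flush all round, then wind the clamp open until its jaw is about a centimetre clear of the caddy, and lay the bar flat on the table. Leave the other things on the table alone.

Things in the scene. Friction and masses are not known exactly. Their poses are not given: they have to be found in the camera images.
- clamp: Grey bench clamp fixed to the table, base plate 246 x 114 x 18 mm. Origin on the table under the middle of the caddy's place. Its +x points away from the robot: the jaws close along x; gearbox and crank wheel are at -x, on the robot's side. The caddy stands on the base plate, 18 mm above the table.
- wheel_axis (a point): Point on the crank wheel's upright axis, 131 mm to the clamp's -x and 67 mm above the table. The wheel's rim is 90 mm across; the rim's top is 82 mm above the table.
- crank (a point): Middle of the black upright crank grip (17 mm thick, 36 mm tall, from 83 to 119 mm above the table; this point is 103 mm up) on the wheel's rim, 40 mm from the wheel's axis. The grip spins freely on its pin, so fingers can hold it while they carry it round.
- wheel (a joint): Turn of the crank wheel in rad: grows clockwise seen from above (jaw closes), falls anticlockwise (jaw opens); starts between 0 and 3, stops near 0. It stays where it is left.
- jaw (a joint): Travel of the moving jaw in m, geared to the wheel: 0.0028 m per rad. 0 = open 25 mm wider than the caddy. It meets the caddy at 0.017 to 0.022 and slides it back until, at 0.025 (wheel 8.9 rad), the caddy is home on the back jaw and the wheel goes stiff: a pull of 10 to 20 N at the crank clamps it, and it keeps its hold when let go.
- front_jaw: Moving jaw: dark steel block with rubber face, 110 mm long, top 58 mm above the table, on the robot's side of the caddy. Its origin is that of the clamp raised 18 mm, moved by the jaw's travel.
- back_jaw: Fixed jaw on the far side of the caddy, of the same size; its rubber face lies 37 mm to +x of its origin, which is 18 mm above the clamp's.
- caddy: Metal storage caddy, 74 mm (x) by 176 mm (y), 90 mm tall, loose between the jaws. Origin: middle of its underside, z up; pry notch in the rim at its -y end. Cavity 45 mm wide (x), 150 mm long (y), floor 3 mm up; from 70 mm up it is 58 mm wide and, at the rim, has a 5 mm deep recess 65 x 150 mm in which the lid lies flush.
- fulcrum (a point): Top of the rolled lip at the outer edge of the pry notch: 85 mm to the caddy's -y, 78 mm above its underside. The notch is 28 mm wide; the gap between lip and the underside of the shut lid is 7 mm high. A blade laid over the lip and pushed in along +y runs under the lid (whose edge is 13 mm inside the lip), 60 mm or more.
- mouth (a point): Middle of the caddy's mouth, level with its rim, 90 mm above its underside. Two spring catches in the long walls (25 mm to -y of here) hold the lid down with about 15 N. It snaps free when levered up some 6 mm at the catches, then rests on them 9 mm proud there, 13 mm at the notch end; pressing it down there snaps it shut.
- lid: The caddy's metal lid: plate 62 mm (x) by 144 mm (y), 5 mm thick, with two lengthwise skirts below (54 mm over both, 12.9 mm deep, open between); 17.9 mm tall in all. Origin under its middle, level with the skirts' foot, z up. Shut: origin 72.1 mm above the caddy's underside, axes along the caddy's; too flush to be gripped.
- lid_edge (a point): Middle of the lid's top edge at its -y end, over the notch: 72 mm from the lid's middle, 17.9 mm above the lid's origin.
- bar: Lever bar, 192 mm long, flat underside: black handle 22 mm wide, 15 mm tall from x = -72 to +30 mm, then a steel blade 16 mm wide, 4 mm thick to its tip at x = +120 mm. Origin on the underside; +x points to the tip, z up. It balances near x = +20 mm. Starts on the table right of the clamp, tip away from the robot.
- bar_tip (a point): Middle of the end of the bar's blade, 2 mm above its underside.
- jar_1: Dose jar: square amber glass body 36 x 36 mm, 52 mm tall, with a thick foot and a round black cap 22 mm across above it to 74 mm. Origin: middle of its underside, z up. One to three jars stand on the table to the left of the clamp. Three stand in the caddy in a row along its y, about 40 mm apart, sides along the caddy's.
- jar_2: Dose jar: square amber glass body 36 x 36 mm, 52 mm tall, with a thick foot and a round black cap 22 mm across above it to 74 mm. Origin: middle of its underside, z up. One to three jars stand on the table to the left of the clamp. Three stand in the caddy in a row along its y, about 40 mm apart, sides along the caddy's.
- jar_3: Dose jar: square amber glass body 36 x 36 mm, 52 mm tall, with a thick foot and a round black cap 22 mm across above it to 74 mm. Origin: middle of its underside, z up. One to three jars stand on the table to the left of the clamp. Three stand in the caddy in a row along its y, about 40 mm apart, sides along the caddy's.
- pitcher: Steel milk pitcher, 100 mm tall, in front of the microwave (260 mm tall, at the back left, close behind jars and pitcher: keep the gripper's body clear of it). Leave alone.
- tamper: Coffee tamper, 89 mm tall, far left. Leave alone.
- scale: Bench scale, left. Leave alone.
- dosing_cup: Steel dosing cup on the scale. Leave alone.
- scoop: Measuring scoop, right. Leave alone.

How it is judged:
By the outcome, as a careful person would: the job done as asked, in the order asked, and still so for the second after the job is handed in, with the robot touching nothing.
Of jar_1, jar_2, jar_3 only 1 to 3 are there at a start; the rules pass over those that are not, and their reading is None.
At some moment in a run one of jar_1, jar_2, jar_3 may be knocked a few centimetres aside while the robot is not near it.
Once in a run the grip may slacken for a moment while it holds something.
It also fails if it takes over 210 s, if anything falls off the work surface, if the arm or the gripper's body presses on something with over 40 N, if the wrist force passes 120 N, or if a joint passes its speed limit or range.

### The arm

A 6-joint arm with a two-finger parallel gripper is mounted at the origin on a cart in front of the work surface, level with it; the furniture and walls round the work are solid. World frame = base frame: x ahead of the robot, y to its left, z up, the work surface at z = 0. Lengths are in mm, angles in rad, forces in N, time in s.
With the tool pointing down it reaches from about 300 to 775 mm from the base axis. Payload 14.6 kg.
Tool frame: the origin (TCP) lies at the very end of the fingers, on their centre line; the grasp point (between the pads) lies 19 mm behind it; z points along the fingers, y is the line along which they close (so a half turn about z gives the same grasp; the last joint's range is limited). The gripper opens to 94 mm and grips with 3 to 60 N. Pads are 16 mm wide; open, the fingers measure 119 mm over their backs; the gripper's body (75 mm by 177 mm) begins 78 mm behind the grasp point.
Start: joints at [-1.319, 0.3, 1.521, -0, 1.321, -0.067], TCP at [172.378, -522.279, 205.446] pointing down, gripper open.
Joint ranges: [-3.03, 3.03], [-0.79, 2.21], [0.23, 2.52], [-1.04, 4.18], [0, 3.07], [-2.55, 2.55]. Speed limits (rad/s): [2.22, 2.22, 2.57, 3.14, 3.14, 3.14].

### API

Orientations are given as [roll, pitch, yaw] about the fixed x, y, z axes, in that order (R = Rz(yaw) Ry(pitch) Rx(roll)).
In Python, from cell import manip, optics gives the robot as it stands.
- The arm moves only by the shell command python3 -m crank 'ROWS' [FORCE]. ROWS is JSON, a list of rows, each a list of 7 numbers: the opening in per cent of the stroke, from 0 (shut) to 100 (fully open), then the shift along the tool's x, y, z in mm, then the turn, a rotation vector about the tool's x, y, z in rad. A call has 1 to 10 rows; each row is the pose to reach, as a shift and turn from the pose commanded when the call began, along the tool's axes at that moment; what a row does not reach only later rows make up. A row lasts 1/10 s, in which the tool goes at most 50 mm and 8.59 degrees, less where a joint would pass 70% of its speed; a pose out of reach is approached as far as the arm can. A call with a gripper value outside its range is refused whole. The fingers move at their own pace and stop on an object; FORCE is the grip in N (left out, the last holds). Time passes only in rows, so rows that repeat a pose let the fingers close. It gives the time, the measured TCP pose, the force, the opening and the grip force at its end, in the units of the state.
- manip.read_state(): the state, without advancing time (a new reading comes with each control period).
- optics.camera(name): name is "side" or "top" or "wrist"; returns (picture, depth): 384x512x3 uint8, red, green, blue; 384x512 float32, mm along the optical axis (not along the pixel's ray), 0 where there is no reading.
- optics.calibration(name): a dict with "camera_matrix" (3x3 intrinsics, pixels), "R" (3x3) and "t" (3): a world point X has camera coordinates R X + t. Camera axes: x right, y down, z forward; pixel columns grow to the right and rows downward; lengths in mm; the calibration is good to about 2 mm. A picture is of the moment at which its call begins: read the wrist's pose just before it. calibration takes no time and is no camera call; for the wrist camera it gives the pose at the moment of the call.
- manip.sign_off(): hands the job in; it is judged then, once.
The state is a dict: "clock": time; "joints": joint angles; "qd": joint speeds; "effort": joint torques, N m; "eef_pos": TCP position; "eef_rot": TCP orientation; "wrist_force": force on the tool from outside, world axes, zero at the start; "moment": the same for the moment, N m; "finger_gap": finger opening in mm; "finger_force": force on a finger pad.
Only numpy, scipy, OpenCV 4.12 (cv2) and the standard library are available. Lean on these libraries where they do the work, as an engineer would, in place of code of your own. Each camera call takes 0.05 s, during which the arm holds its last target. There are 200 camera calls.

## Working session

There is one attempt and no reset: what is moved stays moved. The work goes in short steps, Python scripts to look and compute and a shell command to move; the robot and the scene stay as the last step left them, time stands still between calls to the robot, and variables do not carry over. Pictures are saved under pics/ and viewed, at most 14 in all, crops included, and the job is handed in when it is done.

```bash
mkdir -p pics; ls
cat > h.py <<'E'
import numpy as np, cv2
from cell import manip, optics
from scipy.spatial.transform import Rotation as Ro
def snap(name,fn=None):
    c=optics.calibration(name); im,d=optics.camera(name)
    if fn: cv2.imwrite('pics/'+fn,im[:,:,::-1])
    return im,d,c
def cloud(d,c):
    K=np.array(c['camera_matrix']);R=np.array(c['R']);t=np.array(c['t']).ravel()
    v,u=np.mgrid[:d.shape[0],:d.shape[1]]
    P=np.stack([(u-K[0,2])/K[0,0]*d,(v-K[1,2])/K[1,1]*d,d],-1)
    return (P-t)@R   # R^T(P-t)
def proj(X,c):
    K=np.array(c['camera_matrix']);p=K@(np.array(c['R'])@np.asarray(X,float)+np.array(c['t']).ravel())
    return p[:2]/p[2]
def ray(u,v,z,c):
    K=np.array(c['camera_matrix']);R=np.array(c['R']);t=np.array(c['t']).ravel()
    o=-R.T@t; r=R.T@np.linalg.solve(K,[u,v,1.]); return o+r*(z-o[2])/r[2]
def rot(): return Ro.from_euler('xyz',manip.read_state()['eef_rot'])
def totool(dw): return rot().inv().apply(dw)
E
python3 - <<'E'
from h import *
s=manip.read_state(); print({k:np.round(v,3).tolist() for k,v in s.items()})
out=[]
for n in('top','side'):
    im,d,c=snap(n); np.savez(n+'.npz',im=im,d=d); print(n,np.array(c['camera_matrix']).tolist(),(-np.array(c['R']).T@np.array(c['t']).ravel()).round().tolist(),np.array(c['R']).round(3).tolist()); cv2.imwrite(f'pics/{n}0.png',cv2.resize(im[:,:,::-1],(768,576)))
E
```

```text
pics
{'clock': 0.0, 'joints': [-1.319, 0.3, 1.522, -0.0, 1.321, -0.067], 'qd': [-0.0, -0.002, 0.001, -0.001, 0.001, -0.0], 'effort': [0.0, -53.181, -35.273, 0.071, 0.024, -0.0], 'eef_pos': [172.295, -522.035, 204.879], 'eef_rot': [-3.14, -0.0, 0.319], 'wrist_force': [0.234, 0.134, 0.546], 'moment': [0.035, -0.001, -0.034], 'finger_force': 0.0, 'finger_gap': 94.087}
top [[458.3259220987893, 0.0, 263.576302720258], [0.0, 458.3259220987893, 195.1786271747829], [0.0, 0.0, 1.0]] [414.0, 14.0, 1493.0] [[-0.005, -1.0, -0.009], [-0.995, 0.006, -0.099], [0.099, 0.009, -0.995]]
side [[404.1283059408306, 0.0, 255.17402507372336], [0.0, 404.1283059408306, 190.2059427217207], [0.0, 0.0, 1.0]] [202.0, 1153.0, 763.0] [[-0.964, -0.267, -0.013], [-0.117, 0.465, -0.878], [0.241, -0.844, -0.479]]
```

View pics/top0.png

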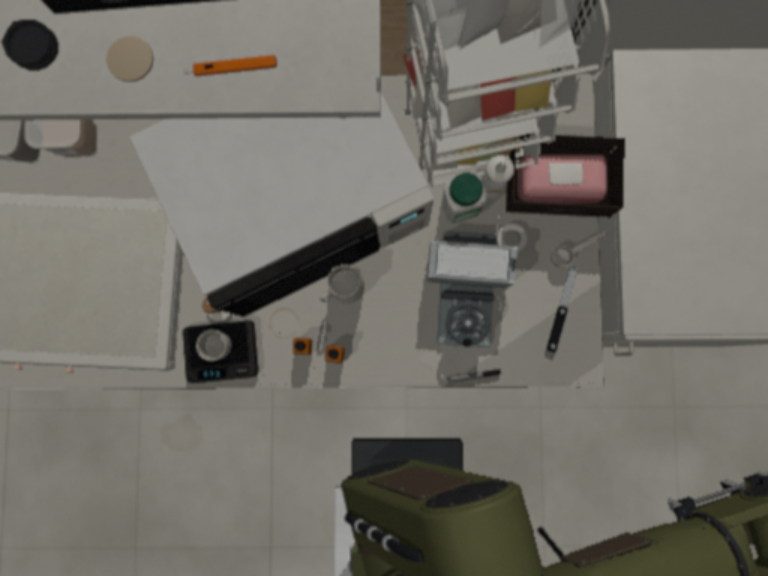

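View pics/side0.png

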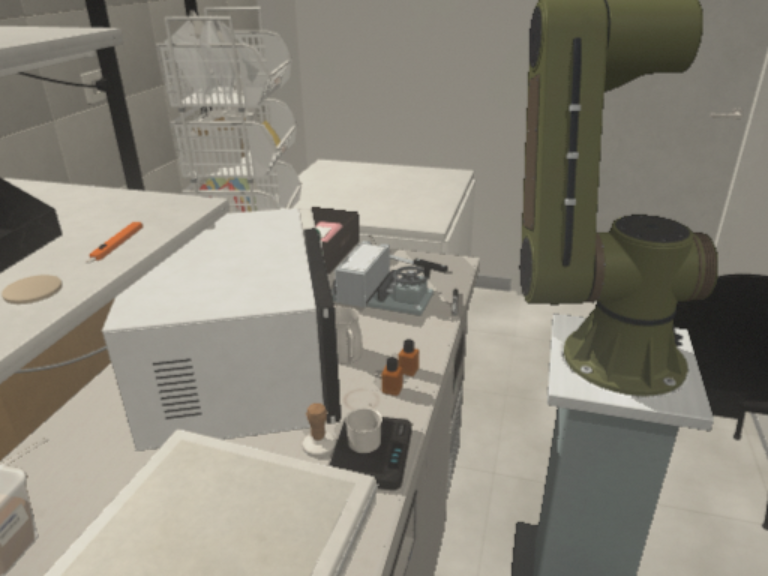

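Top view: caddy at (472,262), wheel (467,322) with crank near (467,342), bar from (553,350) to (573,273), two jars at (302,346) and (335,354). Now I'll measure these with depth.

Run:
```python
from h import *
D=np.load('top.npz');im,d=D['im'],D['d'];c=optics.calibration('top');P=cloud(d,c)
def at(u,v): u,v=u/1.5,v/1.5; return P[int(v),int(u)].round().tolist()
for n,u,v in[('caddy',472,262),('wheel',467,322),('crank',467,342),('jar1',302,346),('jar2',335,354),('handle',558,328),('blade',570,285),('table',540,370),('pitcher',345,282),('mwdoor',300,270)]: print(n,at(u,v))
def rect(m,n):
    pts=P[m][:,:2].astype(np.float32); r=cv2.minAreaRect(pts); print(n,len(pts),pts.mean(0).round(1),'rect',np.round(r[0],1),np.round(r[1],1),round(r[2],2))
x,y,z=P[...,0],P[...,1],P[...,2]
V,U=np.mgrid[:384,:512]
box=lambda a,b,e,f:(U>a/1.5)&(U<b/1.5)&(V>e/1.5)&(V<f/1.5)
rect(box(425,520,235,290)&(z>98)&(z<118)&(d>0),'caddytop')
hsv=cv2.cvtColor(im,cv2.COLOR_RGB2HSV)
org=(hsv[...,1]>150)&(hsv[...,0]<22)&(hsv[...,2]>60)
rect(box(285,319,330,365)&org,'j1');rect(box(320,350,335,370)&org,'j2')
dark=hsv[...,2]<60
for b,n in((box(285,319,330,365),'cap1'),(box(320,350,335,370),'cap2'),(box(540,585,295,360),'handle'),(box(455,482,330,350),'crank')):
    m=b&dark; print(n,m.sum(),np.c_[U,V][:0].size, U[m].mean().round(2),V[m].mean().round(2), np.median(z[m]).round(1)); 
    if m.sum()>4: rect(m,n)
cv2.imwrite('pics/cl.png',cv2.resize(im[145:260,270:400,::-1],None,fx=6,fy=5,interpolation=cv2.INTER_CUBIC)[:590,:790])
```

```text
caddy [616.0, -129.0, 105.0]
wheel [495.0, -119.0, 89.0]
crank [451.0, -115.0, 127.0]
jar1 [448.0, 220.0, 74.0]
jar2 [430.0, 152.0, 76.0]
handle [485.0, -321.0, 21.0]
blade [577.0, -352.0, 7.0]
table [396.0, -284.0, 0.0]
pitcher [587.0, 136.0, 3.0]
mwdoor [584.0, 202.0, 222.0]
caddytop 1342 [ 614.2 -128.7] rect [ 614.6 -130.9] [176.9  75.2] 84.93
j1 72 [447.2 221. ] rect [447.5 223.6] [31.6 28.4] 89.46
j2 78 [431.2 150.8] rect [421.1  93.4] [159.4  31.9] 80.41
cap1 33 0 199.76 230.42 74.3
cap1 33 [446.  217.3] rect [435.  123.1] [222.1  16. ] 83.24
cap2 31 0 221.74 235.35 74.4
cap2 31 [431.6 155.7] rect [432.  155.6] [17.8 15.6] 49.11
handle 177 0 370.97 218.84 14.5
handle 177 [ 482.7 -318.7] rect [ 482.1 -318.7] [ 19.5 101.5] 72.3
crank 91 0 312.26 225.62 80.2
crank 91 [ 459.8 -122.8] rect [ 460.  -124.1] [52.3 29.4] 89.25
```

View pics/cl.png

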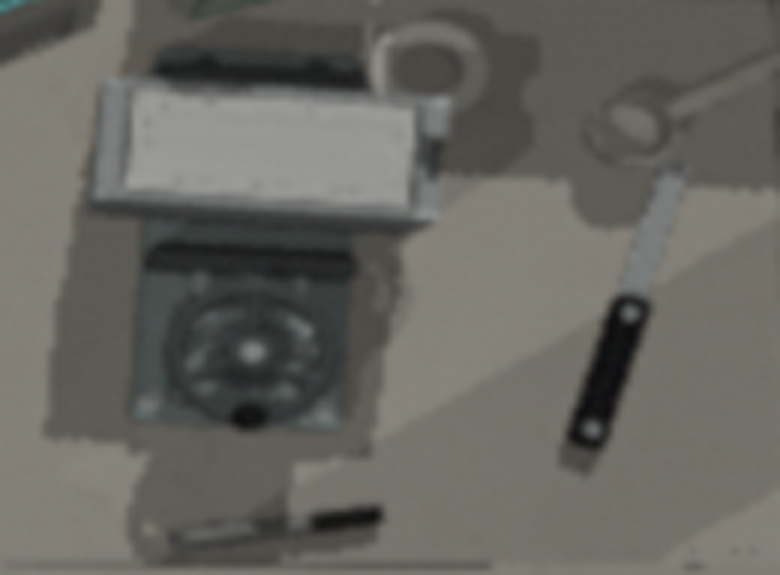

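Crop: notch at right end of caddy (430,155), crank grip black at (250,415), wheel hub (252,350), bar handle (608,370) with tip at (672,170). Moving in over the clamp for a wrist view.

```bash
python3 -m crank '[[100,42,-28,-10,0,0,0.08],[100,84,-57,-20,0,0,0.16],[100,126,-85,-30,0,0,0.24],[100,168,-114,-40,0,0,0.319],[100,210,-142,-50,0,0,0.319],[100,252,-171,-60,0,0,0.319],[100,294,-199,-70,0,0,0.319],[100,336,-228,-80,0,0,0.319],[100,378,-256,-90,0,0,0.319],[100,418,-285,-100,0,0,0.319]]'
python3 -m crank '[[100,0,0,0,0,0,0],[100,0,0,0,0,0,0]]'
python3 - <<'E'
from h import *
s=manip.read_state(); print({k:np.round(v,3).tolist() for k,v in s.items()})
im,d,c=snap('wrist'); np.savez('w1.npz',im=im,d=d,R=c['R'],t=c['t'],K=c['camera_matrix']); cv2.imwrite('pics/w1.png',im[:,:,::-1])
print(c, -np.array(c['R']).T@np.array(c['t']).ravel())
E
```

```text
clock: 1.1
eef_pos: [471.7, -131.1, 302.6]
eef_rot: [-3.142, 0.0, -0.0]
wrist_force: [1.1, -0.4, -0.2]
finger_gap: 94.1
finger_force: 0.0
clock: 1.3
eef_pos: [471.0, -132.4, 301.9]
eef_rot: [-3.141, 0.001, 0.002]
wrist_force: [0.4, -0.9, -0.4]
finger_gap: 93.9
finger_force: 0.0
{'clock': 1.3, 'joints': [-0.349, 0.105, 1.533, -0.0, 1.505, 1.22], 'qd': [-0.047, -0.008, 0.017, -0.002, -0.002, -0.009], 'effort': [2.585, -43.51, -38.182, 0.162, -0.027, 0.252], 'eef_pos': [470.997, -132.391, 301.922], 'eef_rot': [-3.141, 0.001, 0.002], 'wrist_force': [0.386, -0.871, -0.39], 'moment': [0.011, 0.084, 0.003], 'finger_force': 0.0, 'finger_gap': 93.867}
{'camera_matrix': array([[319.22957721,   0.        , 259.63596794],
       [  0.        , 319.22957721, 188.05692429],
       [  0.        ,   0.        ,   1.        ]]), 'R': array([[ 2.57773159e-03, -9.99996677e-01,  4.43563487e-05],
       [-9.61481693e-01, -2.46625824e-03,  2.74857912e-01],
       [-2.74856889e-01, -7.51157741e-04, -9.61484855e-01]]), 't': array([-133.98920688,  396.74268785,  612.66989771])} [ 550.20276166 -132.55007993  480.03090407]
```

View pics/w1.png

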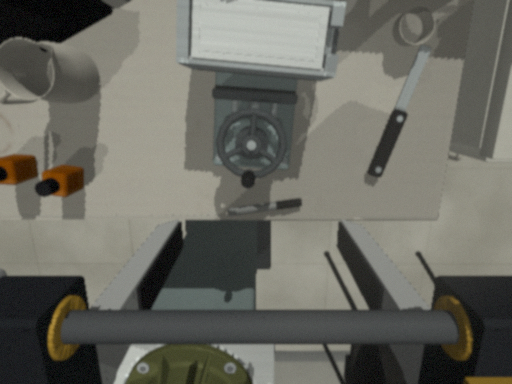

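Wrist view: hub at (250,144), crank cap (248,180), bar from (376,172) to (424,55), jars' caps (46,187) and (2,174), caddy top (178..345, 0..72). Measuring.

```bash
cat >> h.py <<'E'
def tri(obs):
    A=[];b=[]
    for c,(u,v) in obs:
        K=np.array(c['camera_matrix']);R=np.array(c['R']);t=np.array(c['t']).ravel();o=-R.T@t
        r=R.T@np.linalg.solve(K,[u,v,1.]);r/=np.linalg.norm(r);M=np.eye(3)-np.outer(r,r);A.append(M);b.append(M@o)
    return np.linalg.solve(sum(A),sum(b))
def blob(mask,near):
    n,l,st,ce=cv2.connectedComponentsWithStats(mask.astype(np.uint8));
    i=min((i for i in range(1,n) if st[i,4]>8),key=lambda i:np.hypot(*(ce[i]-near))); return l==i,ce[i],st[i]
E
python3 - <<'E'
from h import *
T=np.load('top.npz');W=np.load('w1.npz');ct=optics.calibration('top');cw=dict(R=W['R'],t=W['t'],camera_matrix=W['K'])
def dk(im,t): return im.max(-1)<t
r={}
for n,tp,wp in(('crank',(312,228),(248,180)),('handle',(371,219),(389,143)),('cap2',(222,235),(46,187))):
    mt,a,st=blob(dk(T['im'],45 if n!='cap2' else 60),tp); mw,b,sw=blob(dk(W['im'],45),wp)
    print(n,a.round(1),st[2:],b.round(1),sw[2:],'tri',tri([(ct,a),(cw,b)]).round(1))
Pw=cloud(W['d'],cw)
for n,(u,v) in dict(hub=(250,144),crank=(248,180),cad=(262,40),jaw=(255,93),plate=(220,150),tip=(424,55),hend=(376,172),cap2=(46,187)).items(): print(n,Pw[v,u].round(1))
V,U=np.mgrid[:384,:512]
m=(Pw[...,2]>100)&(Pw[...,2]<118)&(V<85)&(U>160)&(U<360)
r=cv2.minAreaRect(Pw[m][:,:2].astype(np.float32)); print('caddy',r, 'z',np.median(Pw[m][:,2]))
# lid front edge line & caddy front edge
for u in(190,210,240,270,300,320,330): 
    k=np.where(m[:,u])[0]; print(u,k.max(),Pw[k.max(),u].round(1))
# bar by depth
m=(Pw[...,2]>2.5)&(Pw[...,2]<25)&(U>360)&(U<440)&(V>45)&(V<182); n,l,st,ce=cv2.connectedComponentsWithStats(m.astype(np.uint8)); print(st[1:6],ce[1:6])
h,_,_=blob(dk(W['im'],45),(389,143)); r=cv2.minAreaRect(np.array([ray(u,v,15,cw)[:2] for v,u in zip(*np.where(h))],np.float32)); print('handle15',r)
E
```

```text
crank [311.1 227.7] [ 7  6 27] [247.9 178.5] [ 13  16 161] tri [ 452.9 -118.1   96.9]
handle [370.5 219.8] [ 12  30 138] [385.1 145.6] [16 11 52] tri [ 480.3 -319.9    3.8]
cap2 [221.7 235.4] [ 7  6 31] [ 47.  186.8] [ 23  16 274] tri [431.6 157.   61.3]
hub [ 494.  -120.8   85.1]
crank [ 456.5 -119.2  117.9]
cad [ 608.7 -134.9  107.8]
jaw [ 554.8 -126.7   55.7]
plate [485.7 -82.9  80.8]
tip [ 606.6 -360.8    2.7]
hend [ 442.6 -306.8   14.6]
cap2 [434.4 150.5  72.5]
caddy ((615.4620361328125, -131.01577758789062), (176.48373413085938, 75.66656494140625), 85.31018829345703) z 107.3002411809848
190 63 [585.5 -56.3 106.8]
210 65 [583.5 -78.2 107.6]
240 68 [ 580.6 -110.9  106.5]
270 71 [ 577.7 -144.   104.8]
300 74 [ 574.8 -177.5  102.8]
320 76 [ 572.9 -200.4  100.1]
330 76 [ 572.5 -210.2  107.2]
[[ 403   46    5    1    5]
 [ 367   46   64  132 1687]
 [ 394   89    1    1    1]] [[405.          46.        ]
 [395.76704209 120.5838767 ]
 [394.          89.        ]]
handle15 ((481.4631042480469, -316.6243896484375), (11.488117218017578, 22.401134490966797), 10.64434814453125)
```

Grasping the crank (about 455,-119), hub at (494,-121).

```bash
python3 -m crank '[[50,-4,-4,45,0,0,0],[50,-8,-8,90,0,0,0],[50,-16,-13,130,0,0,0],[50,-16,-13,165,0,0,0],[50,-16,-13,190,0,0,0],[50,-16,-13,210,0,0,0],[50,-16,-13,212,0,0,0],[50,-16,-13,212,0,0,0]]'
python3 -m crank '[[0,0,0,0,0,0,0],[0,0,0,0,0,0,0],[0,0,0,0,0,0,0],[0,0,0,0,0,0,0],[0,0,0,0,0,0,0]]' 40
python3 - <<'E'
from h import *
a0=np.deg2rad(177)
for k in range(3):
    a=a0-k*2.4
    print('call',k,[[0]+[round(40*(np.cos(a-i*.24)-np.cos(a)),0),round(-40*(np.sin(a-i*.24)-np.sin(a)),0)] for i in range(1,11)])
E
```

```text
clock: 2.15
eef_pos: [454.4, -120.9, 90.5]
eef_rot: [-3.141, 0.001, -0.002]
wrist_force: [-0.0, 0.4, 0.7]
finger_gap: 47.1
finger_force: 0.0
clock: 2.65
eef_pos: [455.0, -119.9, 90.7]
eef_rot: [-3.141, -0.0, -0.0]
wrist_force: [-1.1, 3.6, 4.7]
finger_gap: 16.1
finger_force: 40.0
call 0 [[0, np.float64(2.0), np.float64(-9.0)], [0, np.float64(5.0), np.float64(-18.0)], [0, np.float64(11.0), np.float64(-26.0)], [0, np.float64(19.0), np.float64(-32.0)], [0, np.float64(27.0), np.float64(-36.0)], [0, np.float64(37.0), np.float64(-38.0)], [0, np.float64(46.0), np.float64(-37.0)], [0, np.float64(56.0), np.float64(-35.0)], [0, np.float64(64.0), np.float64(-30.0)], [0, np.float64(71.0), np.float64(-23.0)]]
call 1 [[0, np.float64(5.0), np.float64(8.0)], [0, np.float64(8.0), np.float64(17.0)], [0, np.float64(9.0), np.float64(27.0)], [0, np.float64(8.0), np.float64(36.0)], [0, np.float64(4.0), np.float64(45.0)], [0, np.float64(-2.0), np.float64(53.0)], [0, np.float64(-9.0), np.float64(59.0)], [0, np.float64(-18.0), np.float64(63.0)], [0, np.float64(-27.0), np.float64(65.0)], [0, np.float64(-36.0), np.float64(65.0)]]
call 2 [[0, np.float64(-9.0), np.float64(-2.0)], [0, np.float64(-18.0), np.float64(-7.0)], [0, np.float64(-25.0), np.float64(-14.0)], [0, np.float64(-30.0), np.float64(-21.0)], [0, np.float64(-33.0), np.float64(-30.0)], [0, np.float64(-34.0), np.float64(-40.0)], [0, np.float64(-33.0), np.float64(-49.0)], [0, np.float64(-30.0), np.float64(-58.0)], [0, np.float64(-24.0), np.float64(-66.0)], [0, np.float64(-17.0), np.float64(-73.0)]]
```

```bash
python3 -m crank '[[0,2,-9,0,0,0,0],[0,5,-18,0,0,0,0],[0,11,-26,0,0,0,0],[0,19,-32,0,0,0,0],[0,27,-36,0,0,0,0],[0,37,-38,0,0,0,0]]'
python3 -m crank '[[0,9,1,0,0,0,0],[0,19,3,0,0,0,0],[0,27,8,0,0,0,0],[0,34,15,0,0,0,0],[0,34,15,0,0,0,0]]'
```

```text
clock: 3.25
eef_pos: [491.5, -81.7, 90.7]
eef_rot: [3.141, 0.002, 0.0]
wrist_force: [-7.4, -3.9, 8.3]
finger_gap: 16.2
finger_force: 40.0
clock: 3.75
eef_pos: [526.9, -97.5, 90.8]
eef_rot: [3.141, -0.001, -0.0]
wrist_force: [2.7, -1.3, 4.2]
finger_gap: 16.3
finger_force: 40.0
```

```bash
python3 -m crank '[[0,5,8,0,0,0,0],[0,8,17,0,0,0,0],[0,8,27,0,0,0,0],[0,7,36,0,0,0,0],[0,4,45,0,0,0,0],[0,-2,53,0,0,0,0],[0,-9,59,0,0,0,0],[0,-18,63,0,0,0,0],[0,-27,65,0,0,0,0],[0,-36,65,0,0,0,0]]'
python3 -m crank '[[0,-9,-2,0,0,0,0],[0,-18,-7,0,0,0,0],[0,-25,-14,0,0,0,0],[0,-30,-21,0,0,0,0],[0,-33,-30,0,0,0,0],[0,-34,-40,0,0,0,0],[0,-33,-49,0,0,0,0],[0,-30,-58,0,0,0,0],[0,-24,-66,0,0,0,0],[0,-17,-73,0,0,0,0]]'
```

```text
clock: 4.75
eef_pos: [490.5, -161.6, 90.8]
eef_rot: [-3.141, -0.003, -0.0]
wrist_force: [8.1, 10.8, 2.9]
finger_gap: 16.1
finger_force: 40.0
clock: 5.75
eef_pos: [472.0, -88.8, 90.7]
eef_rot: [3.141, 0.002, -0.0]
wrist_force: [-6.1, -5.5, 8.3]
finger_gap: 16.2
finger_force: 40.0
```

```bash
python3 -m crank '[[0,9,-4,0,0,0,0],[0,18,-7,0,0,0,0],[0,27,-7,0,0,0,0],[0,27,-7,0,0,0,0]]'
```

```text
clock: 6.15
eef_pos: [500.8, -82.0, 90.8]
eef_rot: [3.141, -0.001, 0.0]
wrist_force: [2.8, -0.4, 4.7]
finger_gap: 16.2
finger_force: 40.0
```

```bash
python3 -m crank '[[0,9,2,0,0,0,0],[0,18,7,0,0,0,0],[0,18,7,0,0,0,0]]'; python3 -m crank '[[0,7,6,0,0,0,0],[0,13,15,0,0,0,0],[0,13,15,0,0,0,0]]'
```

```text
clock: 6.45
eef_pos: [518.7, -89.4, 90.8]
eef_rot: [3.141, -0.001, -0.0]
wrist_force: [1.8, -1.6, 6.1]
finger_gap: 16.6
finger_force: 40.0
clock: 6.75
eef_pos: [531.3, -104.8, 90.8]
eef_rot: [3.141, -0.0, -0.0]
wrist_force: [-1.2, -2.7, 5.3]
finger_gap: 16.1
finger_force: 40.0
```

```bash
python3 -m crank '[[0,3,9,0,0,0,0],[0,3,9,0,0,0,0]]';  python3 -m crank '[[0,0,10,0,0,0,0],[0,0,10,0,0,0,0]]'
python3 - <<'E'
from h import *
im,d,c=snap('wrist'); cv2.imwrite('pics/w2.png',im[:,:,::-1])
E
```

```text
clock: 6.95
eef_pos: [533.7, -111.2, 90.7]
eef_rot: [-3.138, 0.001, -0.0]
wrist_force: [-5.5, 19.3, 12.3]
finger_gap: 16.3
finger_force: 40.0
clock: 7.15
eef_pos: [534.6, -117.9, 90.7]
eef_rot: [-3.132, -0.001, 0.0]
wrist_force: [4.1, 44.3, 10.9]
finger_gap: 16.5
finger_force: 40.0
```

View pics/w2.png

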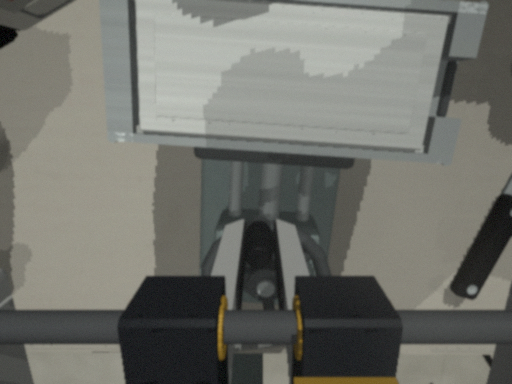

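Wheel is stiff (44 N at the crank), jaw against the caddy. Relaxing, releasing and rising for a look at the caddy.

```bash
python3 -m crank '[[0,0,-6,0,0,0,0],[40,0,-6,0,0,0,0],[45,0,-6,0,0,0,0],[45,0,-6,-5,0,0,0],[45,-5,-6,-40,0,0,0],[60,-20,-6,-80,0,0,0],[80,-35,10,-120,0,0,0],[80,-45,30,-160,0,0,0],[80,-55,50,-200,0,0,0],[80,-55,60,-210,0,0,0]]'
python3 -m crank '[[80,0,0,0,0,0,0],[80,0,0,0,0,0,0]]'
python3 - <<'E'
from h import *
im,d,c=snap('wrist'); np.savez('w3.npz',im=im,d=d,R=c['R'],t=c['t'],K=c['camera_matrix']); cv2.imwrite('pics/w3.png',im[:,:,::-1])
P=cloud(d,c);V,U=np.mgrid[:384,:512]
m=(P[...,2]>100)&(P[...,2]<118)&(P[...,0]>560)&(P[...,0]<680)&(P[...,1]<-20)&(P[...,1]>-240)&(V<200)
r=cv2.minAreaRect(P[m][:,:2].astype(np.float32)); print('caddy',r,P[m][:,2].mean(),m.sum())
hsv=cv2.cvtColor(im,cv2.COLOR_RGB2HSV)
print(proj([623,-131,108],c))
E
```

```text
clock: 8.2
eef_pos: [478.8, -184.6, 304.9]
eef_rot: [3.138, -0.006, -0.001]
wrist_force: [-0.2, 0.1, 0.2]
finger_gap: 74.8
finger_force: 0.0
clock: 8.4
eef_pos: [478.7, -182.6, 298.7]
eef_rot: [-3.141, 0.002, -0.0]
wrist_force: [0.6, -0.2, -0.4]
finger_gap: 75.2
finger_force: 0.0
caddy ((622.2559814453125, -131.01275634765625), (176.4397430419922, 74.33326721191406), 86.21868133544922) 107.12458796419509 11199
[210.46277295  32.28716948]
```

View pics/w3.png

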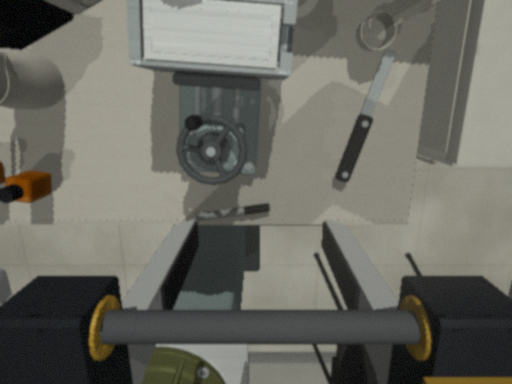

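Crank top now at (193,121), hub (210,152); need to check whether it slipped back.

Run:
```python
from h import *
W=np.load('w3.npz');c=dict(R=W['R'],t=W['t'],camera_matrix=W['K']);P=cloud(W['d'],c)
for u,v in((193,121),(193,118),(210,152),(288,45),(361,123),(343,178),(389,58),(378,32)): print(u,v,P[v,u].round(1),ray(u,v,119,c).round(1))
m=(P[...,2]>110)&(P[...,2]<125)&(P[...,0]>440)&(P[...,0]<545)&(abs(P[...,1]+120)<60);print(m.sum(),P[m].mean(0))
h=(W['im'].max(-1)<50);h,ce,st=blob(h,(353,150));print(st)
for z in(15,):
  r=cv2.minAreaRect(np.array([ray(u,v,z,c)[:2] for v,u in zip(*np.where(h))],np.float32));print(r)
m=(P[...,2]>20)&(P[...,0]>560)&(P[...,1]<-260)&(P[...,1]>-420);print('scoop/glass max z',np.percentile(P[m][:,2],[50,99]),P[m].mean(0))
```

```text
193 121 [ 531.9 -109.2  117.3] [ 532.  -109.6  119. ]
193 118 [ 535.  -109.   115.2] [ 535.3 -109.8  119. ]
210 152 [ 492.4 -121.9   87.5] [ 497.7 -126.8  119. ]
288 45 [ 612.5 -214.1   95.1] [ 609.1 -212.1  119. ]
361 123 [ 521.6 -327.3   13.4] [ 529.9 -294.5  119. ]
343 178 [ 440.5 -307.7   12.5] [ 467.5 -279.2  119. ]
389 58 [ 609.  -361.3    3.6] [ 596.6 -317.8  119. ]
378 32 [ 6.425e+02 -3.441e+02 -5.000e-01] [ 621.3 -303.8  119. ]
166 [ 529.40343892 -106.86826802  116.21083633]
[336 116  35  65 642]
((484.76910400390625, -318.03094482421875), (18.6677303314209, 95.56781768798828), 72.70513916015625)
scoop/glass max z [28.71362863 31.1426732 ] [ 652.31030237 -358.67414558   27.79581526]
```

Crank backed off ~0.2 rad while I relaxed it; re-tighten and release without relaxing.

```bash
python3 -m crank '[[50,26,-38,20,0,0,0],[50,52,-75,50,0,0,0],[50,52,-75,100,0,0,0],[50,52,-75,145,0,0,0],[50,52,-75,180,0,0,0],[50,52,-75,205,0,0,0],[50,52,-75,209,0,0,0],[0,52,-75,209,0,0,0],[0,52,-75,209,0,0,0],[0,52,-75,209,0,0,0]]' 40
python3 -m crank '[[0,0,0,0,0,0,0],[0,2,6,0,0,0,0],[0,3,10,0,0,0,0],[0,3,14,0,0,0,0],[0,3,14,0,0,0,0]]'
```

```text
clock: 9.45
eef_pos: [531.5, -108.1, 92.6]
eef_rot: [3.141, -0.002, -0.0]
wrist_force: [0.1, 0.1, -0.8]
finger_gap: 26.5
finger_force: 0.0
clock: 9.95
eef_pos: [533.9, -117.0, 92.3]
eef_rot: [-3.133, 0.0, 0.0]
wrist_force: [-3.4, 40.9, 13.2]
finger_gap: 16.3
finger_force: 40.0
```

```bash
python3 -m crank '[[40,3,0,0,0,0,0],[50,3,0,0,0,0,0],[55,3,0,0,0,0,0],[55,3,0,-30,0,0,0],[55,0,10,-60,0,0,0],[55,-15,50,-75,0,0,0.1],[55,-25,95,-75,0,0,0.2],[55,-35,140,-60,0,0,0.31],[55,-42,180,-30,0,0,0.31],[55,-45,203,0,0,0,0.31]]'
python3 -m crank '[[55,0,0,0,0,0,0],[55,0,0,0,0,0,0]]'
python3 - <<'E'
from h import *
im,d,c=snap('wrist'); np.savez('w4.npz',im=im,d=d,R=c['R'],t=c['t'],K=c['camera_matrix']); cv2.imwrite('pics/w4.png',im[:,:,::-1])
P=cloud(d,c); T=np.load('top.npz');ct=optics.calibration('top')
print('tip top',ray(382.5,179,4,ct))
print(proj([530.5,-108,119],c),proj([617,-361,4],c),proj([435,-303,15],c), manip.read_state()['eef_rot'])
E
```

```text
clock: 10.95
eef_pos: [488.2, -328.1, 91.6]
eef_rot: [3.141, -0.002, -0.312]
wrist_force: [0.6, 0.9, -0.2]
finger_gap: 52.2
finger_force: 0.0
clock: 11.15
eef_pos: [488.9, -325.0, 91.9]
eef_rot: [-3.141, 0.0, -0.311]
wrist_force: [1.5, -0.5, 1.2]
finger_gap: 51.7
finger_force: 0.0
tip top [ 613.11661813 -362.3154794     4.        ]
[-143.2051185   298.62137171] [252.46736314  22.98335221] [253.91692714 258.06777427] [ 3.14125812e+00 -1.46854521e-03 -3.09925741e-01]
```

View pics/w4.png

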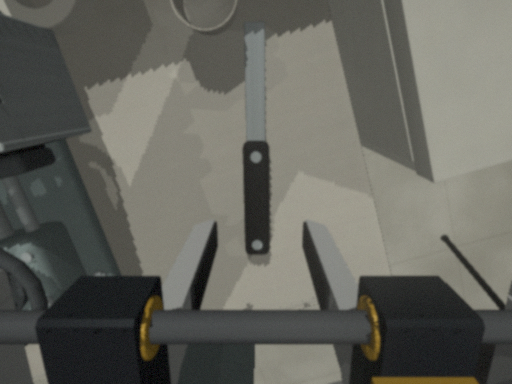

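```bash
python3 -m crank '[[55,-2,-3,40,0,0,0],[55,-2,-3,70,0,0,0],[55,-2,-3,84,0,0,0],[55,-2,-3,88,0,0,0],[20,-2,-3,88,0,0,0],[0,-2,-3,88,0,0,0],[0,-2,-3,88,0,0,0],[0,-2,-3,88,0,0,0],[0,-2,-3,88,0,0,0]]' 60
python3 -m crank '[[0,0,0,-40,0,0,0],[0,0,0,-80,0,0,0],[0,0,0,-110,0,0,0],[0,0,0,-130,0,0,0],[0,0,0,-130,0,0,0]]'
```

```text
clock: 12.1
eef_pos: [488.2, -321.9, 4.1]
eef_rot: [3.141, -0.001, -0.31]
wrist_force: [-0.8, 0.9, 5.1]
finger_gap: 21.3
finger_force: 60.0
clock: 12.6
eef_pos: [488.7, -322.3, 136.1]
eef_rot: [3.14, -0.004, -0.31]
wrist_force: [-0.5, -0.9, -1.6]
finger_gap: 21.3
finger_force: 60.0
```

```bash
python3 -m crank '[[0,0,0,0,0,0,-0.145],[0,0,0,0,0,0,-0.29],[0,0,0,0,0,0,-0.435],[0,0,0,0,0,0,-0.58],[0,0,0,0,0,0,-0.725],[0,0,0,0,0,0,-0.87],[0,0,0,0,0,0,-1.015],[0,0,0,0,0,0,-1.16],[0,0,0,0,0,0,-1.305],[0,0,0,0,0,0,-1.45]]'
python3 -m crank '[[0,1,20,0,0,0,-0.12],[0,2,50,0,0,0,-0.24],[0,4,85,0,0,0,-0.365],[0,6,110,0,0,0,-0.365],[0,6,127,0,0,0,-0.365],[0,6,127,0,0,0,-0.365],[0,6,127,0,0,0,-0.365]]'
python3 - <<'E'
from h import *
im,d,c=snap('wrist'); np.savez('w5.npz',im=im,d=d,R=c['R'],t=c['t'],K=c['camera_matrix']); cv2.imwrite('pics/w5.png',im[:,:,::-1])
print(manip.read_state()['eef_pos'],proj([617.4,-215.3,96],c),proj([616.1,-235.3,132],c))
E
```

```text
clock: 13.6
eef_pos: [487.3, -321.3, 131.5]
eef_rot: [-3.139, -0.0, 1.146]
wrist_force: [-0.1, -0.7, -1.1]
finger_gap: 21.2
finger_force: 60.0
clock: 14.3
eef_pos: [605.0, -368.8, 131.4]
eef_rot: [-3.139, -0.001, 1.505]
wrist_force: [-0.9, -0.5, -1.2]
finger_gap: 21.1
finger_force: 60.0
[ 604.93083232 -368.85744747  132.09770749] [265.09270105 -36.36683157] [265.97327792 -18.7441671 ]
```

View pics/w5.png

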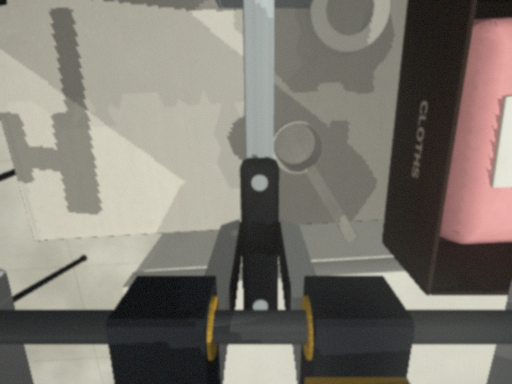

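View: blade runs up column ~258, straight in the grip; notch is above the frame. I'll check blade height/pitch here and the notch from the earlier w3 cloud.

Run:
```python
from h import *
W=np.load('w5.npz');c=dict(R=W['R'],t=W['t'],camera_matrix=W['K']);P=cloud(W['d'],c)
for v in(8,20,60,100,140): 
    k=[u for u in range(230,290) if P[v,u,2]>115]; print(v,k[0],k[-1],P[v,k].mean(0).round(1))
for v in (170,200): print(P[v,259].round(1))
for f in('w3',):
    W=np.load(f+'.npz');c=dict(R=W['R'],t=W['t'],camera_matrix=W['K']);P=cloud(W['d'],c)
    for v in range(24,72,3): print(v,[tuple(P[v,u].round(0).astype(int)) for u in(278,282,286,288,290,292)])
T=snap('top')
np.savez('t2.npz',im=T[0],d=T[1]);P=cloud(T[1],T[2])
V,U=np.mgrid[:384,:512]
m=(P[...,2]>122)&(P[...,2]<142)&(abs(P[...,0]-612)<25)&(P[...,1]>-330)&(P[...,1]<-190)
for v in np.unique(V[m])[:30]: print(v,P[v][m[v]].round(0)[:,1].min(),P[v][m[v]].round(0)[:,1].max(),P[v][m[v]].mean(0).round(1))
```

```text
8 243 277 [ 611.4 -247.5  135.3]
20 243 273 [ 611.1 -251.7  129.8]
60 244 276 [ 610.1 -271.3  135.8]
100 244 273 [ 608.7 -290.9  130. ]
140 245 272 [ 607.3 -312.4  130.2]
[ 606.6 -327.5  139.6]
[ 605.5 -344.1  141.5]
24 [(np.int64(631), np.int64(-202), np.int64(107)), (np.int64(633), np.int64(-207), np.int64(96)), (np.int64(632), np.int64(-211), np.int64(105)), (np.int64(631), np.int64(-213), np.int64(105)), (np.int64(631), np.int64(-215), np.int64(106)), (np.int64(631), np.int64(-217), np.int64(108))]
27 [(np.int64(628), np.int64(-202), np.int64(108)), (np.int64(631), np.int64(-207), np.int64(93)), (np.int64(631), np.int64(-212), np.int64(93)), (np.int64(631), np.int64(-214), np.int64(94)), (np.int64(631), np.int64(-216), np.int64(94)), (np.int64(631), np.int64(-218), np.int64(95))]
30 [(np.int64(625), np.int64(-202), np.int64(107)), (np.int64(628), np.int64(-207), np.int64(94)), (np.int64(628), np.int64(-212), np.int64(95)), (np.int64(628), np.int64(-214), np.int64(92)), (np.int64(627), np.int64(-216), np.int64(96)), (np.int64(628), np.int64(-218), np.int64(95))]
33 [(np.int64(622)
[... 3354 characters left out ...]
0), np.int64(-216), np.int64(107)), (np.int64(599), np.int64(-228), np.int64(0))]
69 [(np.int64(587), np.int64(-203), np.int64(102)), (np.int64(587), np.int64(-207), np.int64(106)), (np.int64(587), np.int64(-211), np.int64(109)), (np.int64(587), np.int64(-214), np.int64(107)), (np.int64(587), np.int64(-216), np.int64(107)), (np.int64(595), np.int64(-228), np.int64(-1))]
172 -243.0 -233.0 [ 617.7 -238.   132.1]
173 -324.0 -234.0 [ 614.5 -271.   131.9]
174 -324.0 -233.0 [ 611.4 -279.7  131.8]
175 -324.0 -234.0 [ 608.4 -279.7  131.6]
176 -325.0 -233.0 [ 605.6 -279.9  130.4]
177 -326.0 -234.0 [ 602.4 -279.5  132. ]
178 -330.0 -278.0 [ 599.1 -304.6  132.3]
179 -330.0 -321.0 [ 595.4 -325.4  136.4]
```

```bash
python3 -m crank '[[0,0,3,15,0,0,0],[0,0,5,26,0,0,0],[0,0,5,30,0,0,0],[0,0,5,30,0,0,0],[0,0,5,30,0,0,0],[0,0,5,30,0,0,0]]'
python3 - <<'E'
from h import *
im,d,c=snap('top');P=cloud(d,c)
V,U=np.mgrid[:384,:512]
m=(P[...,2]>90)&(P[...,2]<115)&(abs(P[...,0]-612)<25)&(P[...,1]>-310)&(P[...,1]<-222)
for v in np.unique(V[m]): print(v,P[v][m[v]].round(0)[:,1].min(),P[v][m[v]].round(0)[:,1].max(),P[v][m[v]].mean(0).round(1))
print(manip.read_state()['eef_pos'])
E
```

```text
clock: 15.0
eef_pos: [610.9, -369.7, 103.9]
eef_rot: [3.141, 0.0, 1.505]
wrist_force: [-0.8, 0.5, 0.3]
finger_gap: 21.2
finger_force: 60.0
172 -272.0 -233.0 [ 621.9 -252.5  103.5]
173 -309.0 -234.0 [ 619.1 -271.2  101.2]
174 -308.0 -232.0 [ 615.7 -270.6  103.4]
175 -309.0 -232.0 [ 612.4 -271.6  104.4]
176 -308.0 -232.0 [ 609.6 -270.6  102.8]
177 -309.0 -261.0 [ 606.5 -284.3  102.4]
[ 610.88350573 -369.65714628  103.92013524]
```

```bash
python3 -m crank '[[0,0,0,2.3,0,0,0],[0,5,0,2.3,0,0,0],[0,12,0,2.3,0,0,0],[0,20,0,2.3,0,0,0],[0,25,0,2.3,0,0,0],[0,25,0,2.3,0,0,0]]'
python3 -m crank '[[0,6,0,0,0,0,0],[0,12,0,0,0,0,0],[0,20,0,0,0,0,0],[0,30,0,0,0,0,0],[0,40,0,0,0,0,0],[0,48,0,0,0,0,0],[0,48,0,0,0,0,0]]'
```

```text
clock: 15.65
eef_pos: [612.6, -343.6, 101.3]
eef_rot: [3.141, -0.0, 1.506]
wrist_force: [-0.3, 0.3, -0.3]
finger_gap: 21.3
finger_force: 60.0
clock: 16.35
eef_pos: [615.8, -295.4, 101.2]
eef_rot: [3.142, -0.0, 1.506]
wrist_force: [-0.1, -0.7, -0.2]
finger_gap: 20.9
finger_force: 60.0
```

```bash
python3 -m crank '[[0,0,0,2,0,0.02,0],[0,0,0,4,0,0.05,0],[0,0,0,8,0,0.09,0],[0,0,0,11,0,0.13,0],[0,1,0,14,0,0.16,0],[0,1,0,14,0,0.16,0]]'
python3 - <<'E'
from h import *
im,d,c=snap('top');P=cloud(d,c);T=np.load('t2.npz');P0=cloud(T['d'],c)
Y=np.array([.066,.998]);X=np.array([.998,-.066]);q=P[...,:2]-[623,-130.5];a=q@X;b=q@Y
for y in(-60,-30,0,30,60):
    m=(abs(a)<15)&(abs(b-y)<6)&(P[...,2]>80)&(P[...,2]<150);m0=(abs(a)<15)&(abs(b-y)<6)&(P0[...,2]>80)&(P0[...,2]<150);print(y,np.median(P[m][:,2]).round(1),np.median(P0[m0][:,2]).round(1))
E
```

```text
clock: 16.95
eef_pos: [615.1, -296.6, 86.2]
eef_rot: [-3.141, -0.162, 1.503]
wrist_force: [-0.3, -1.4, 1.2]
finger_gap: 21.4
finger_force: 60.0
-60 116.2 108.1
-30 115.0 107.8
0 112.8 107.7
30 111.4 107.7
60 110.2 108.4
```

```bash
python3 -m crank '[[0,0,0,3,0,0.04,0],[0,0,0,6,0,0.07,0],[0,1,0,8,0,0.1,0],[0,1,0,8,0,0.1,0]]'
cat > lid.py <<'E'
from h import *
def go():
    im,d,c=snap('top');P=cloud(d,c)
    Y=np.array([.066,.998]);X=np.array([.998,-.066]);q=P[...,:2]-[623,-130.5];a=q@X;b=q@Y
    for y in(-66,-60,-45,-30,-15,0,15,30,45,60):
        r=[]
        for x in(-20,0,20):
            m=(abs(a-x)<8)&(abs(b-y)<5)&(P[...,2]>15)&(P[...,2]<180); r.append(np.median(P[m][:,2]).round(1) if m.sum() else None)
        print(y,r)
if __name__=='__main__': go()
E
python3 lid.py
```

```text
clock: 17.4
eef_pos: [615.5, -293.8, 78.8]
eef_rot: [-3.141, -0.261, 1.504]
wrist_force: [-0.4, -0.4, 1.6]
finger_gap: 21.2
finger_force: 60.0
-66 [np.float64(122.8), np.float64(122.8), np.float64(123.7)]
-60 [np.float64(122.4), np.float64(122.0), np.float64(123.0)]
-45 [np.float64(123.1), np.float64(120.6), np.float64(122.8)]
-30 [np.float64(119.8), np.float64(120.6), np.float64(120.1)]
-15 [np.float64(117.6), np.float64(118.5), np.float64(118.6)]
0 [np.float64(117.1), np.float64(115.8), np.float64(117.5)]
15 [np.float64(115.4), np.float64(113.8), np.float64(113.9)]
30 [np.float64(114.1), np.float64(113.2), np.float64(112.8)]
45 [np.float64(110.0), np.float64(111.6), np.float64(110.3)]
60 [np.float64(110.5), np.float64(108.5), np.float64(109.0)]
```

```bash
python3 -m crank '[[0,1,0,-5,0,-0.06,0],[0,1.3,0,-10.5,0,-0.13,0],[0,2.5,0,-16,0,-0.2,0],[0,4,0,-22,0,-0.26,0],[0,4,0,-22,0,-0.26,0]]'
python3 lid.py
```

```text
clock: 17.95
eef_pos: [616.4, -293.9, 102.8]
eef_rot: [3.14, 0.002, 1.507]
wrist_force: [-0.3, -0.1, -1.1]
finger_gap: 21.5
finger_force: 60.0
-66 [np.float64(120.5), np.float64(119.7), np.float64(119.9)]
-60 [np.float64(119.4), np.float64(119.8), np.float64(120.4)]
-45 [np.float64(117.5), np.float64(118.2), np.float64(120.2)]
-30 [np.float64(117.6), np.float64(117.3), np.float64(117.6)]
-15 [np.float64(115.4), np.float64(115.7), np.float64(114.4)]
0 [np.float64(115.8), np.float64(115.0), np.float64(114.8)]
15 [np.float64(114.6), np.float64(114.1), np.float64(113.5)]
30 [np.float64(111.6), np.float64(111.0), np.float64(111.8)]
45 [np.float64(111.1), np.float64(109.3), np.float64(110.1)]
60 [np.float64(109.1), np.float64(107.8), np.float64(109.6)]
```

```bash
python3 -m crank '[[0,-20,0,0,0,0,0],[0,-45,0,0,0,0,0],[0,-70,0,0,0,0,0],[0,-85,0,0,0,0,0],[0,-85,0,-10,0,0,0],[0,-75,-30,-20,0,0,0],[0,-65,-75,-10,0,0,0],[0,-54,-110,0,0,0,0],[0,-54,-123,30,0,0,0],[0,-54,-123,60,0,0,0]]'
python3 -m crank '[[0,0,0,10,0,0,0],[0,0,0,25,0,0,0],[0,0,0,32,0,0,0],[0,0,0,36,0,0,0],[0,0,0,38,0,0,0],[0,0,0,38,0,0,0]]'
```

```text
clock: 19.0
eef_pos: [488.6, -340.5, 42.6]
eef_rot: [3.14, 0.001, 1.504]
wrist_force: [1.1, 0.3, -1.3]
finger_gap: 21.5
finger_force: 60.0
clock: 19.6
eef_pos: [489.7, -341.2, 4.3]
eef_rot: [3.141, 0.0, 1.505]
wrist_force: [-0.1, 0.1, -0.4]
finger_gap: 21.4
finger_force: 60.0
```

```bash
python3 -m crank '[[40,0,0,0,0,0,0],[60,0,0,0,0,0,0],[80,0,0,-30,0,0,0],[100,0,0,-80,0,0,0],[100,0,0,-125,0,0,0],[100,10,10,-160,0,0,0],[100,45,30,-165,0,0,0],[100,90,55,-165,0,0,0],[100,135,82,-160,0,0,0],[100,175,107,-155,0,0,0]]'
python3 -m crank '[[100,19,12,0,0,0,0],[100,19,12,0,0,0,0],[100,19,12,0,0,0,0]]'
python3 - <<'E'
from h import *
im,d,c=snap('wrist');np.savez('w6.npz',im=im,d=d,R=c['R'],t=c['t'],K=c['camera_matrix']); cv2.imwrite('pics/w6.png',im[:,:,::-1])
P=cloud(d,c)
V,U=np.mgrid[:384,:512]
Y=np.array([.066,.998]);X=np.array([.998,-.066]);q=P[...,:2]-[623,-130.5];a=q@X;b=q@Y
for y in range(-35,75,15):
    m=(abs(b-y)<2)&(P[...,2]>109.5)&(P[...,2]<130)&(abs(a)<45); print(y,m.sum(), (a[m].min().round(1),a[m].max().round(1),np.median(P[m][:,2]).round(1)) if m.sum() else '')
print(manip.read_state()['eef_pos'])
E
```

```text
clock: 20.6
eef_pos: [607.7, -173.1, 159.4]
eef_rot: [3.14, 0.0, 1.504]
wrist_force: [0.6, 0.1, 0.9]
finger_gap: 93.5
finger_force: 0.0
clock: 20.9
eef_pos: [619.8, -156.8, 158.8]
eef_rot: [-3.142, 0.0, 1.505]
wrist_force: [-1.5, -0.1, -0.3]
finger_gap: 93.9
finger_force: 0.0
-35 427 (np.float64(-30.2), np.float64(30.8), np.float64(117.0))
-20 451 (np.float64(-30.7), np.float64(31.1), np.float64(115.6))
-5 447 (np.float64(-30.3), np.float64(31.3), np.float64(114.3))
10 463 (np.float64(-29.9), np.float64(31.0), np.float64(112.9))
25 524 (np.float64(-30.5), np.float64(31.3), np.float64(111.5))
40 430 (np.float64(-29.8), np.float64(31.2), np.float64(110.3))
55 97 (np.float64(-21.9), np.float64(30.0), np.float64(109.8))
70 1 (np.float64(9.3), np.float64(9.3), np.float64(109.7))
[ 619.51973433 -157.44178523  158.93290086]
```

View pics/w6.png

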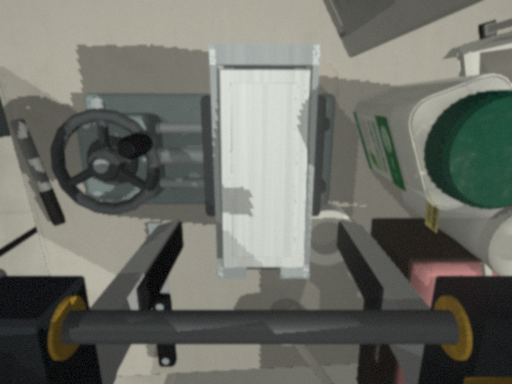

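Lid sits proud, centred, spanning (218..310, 68..268); a green-lidded pot lies to the right (480,150), its height must be checked against the gripper body.

Run:
```python
from h import *
W=np.load('w6.npz');c=dict(R=W['R'],t=W['t'],camera_matrix=W['K']);P=cloud(W['d'],c)
for u,v in((480,150),(430,150),(410,130),(440,280),(490,235)): print(P[v,u].round(0))
T=np.load('t2.npz');P=cloud(T['d'],optics.calibration('top'))
for z in(100,150,200):
    m=(P[...,2]>z)&(P[...,2]<400)&(P[...,0]>660)&(P[...,0]<800)&(P[...,1]<-40)&(P[...,1]>-450);print(z,P[m][:,0].min(),P[m][P[m][:,0].argmin()].round(0))
```

```text
[ 740. -112.  167.]
[ 722. -114.  151.]
[ 717. -103.  134.]
[ 669. -127.  262.]
[ 773. -176.  139.]
100 660.0921066586135 [660. -99. 104.]
150 660.1749100693117 [ 660. -349.  264.]
200 660.1749100693117 [ 660. -349.  264.]
```

```bash
python3 -m crank '[[100,2,2,25,0,0,0],[100,2,2,42,0,0,0],[100,2,2,48.5,0,0,0],[100,2,2,48.5,0,0,0],[100,2,2,48.5,0,0,0]]'
python3 -m crank '[[30,0,0,0,0,0,0],[0,0,0,0,0,0,0],[0,0,0,0,0,0,0],[0,0,0,0,0,0,0],[0,0,0,0,0,0,0]]' 60
```

```text
clock: 21.45
eef_pos: [622.2, -155.4, 111.4]
eef_rot: [3.14, 0.0, 1.504]
wrist_force: [0.4, -0.2, 0.1]
finger_gap: 94.2
finger_force: 0.0
clock: 21.95
eef_pos: [622.2, -154.7, 110.5]
eef_rot: [3.141, 0.0, 1.505]
wrist_force: [1.2, -0.6, 0.5]
finger_gap: 60.8
finger_force: 60.0
```

```bash
python3 -m crank '[[0,0,0,-3,0,0,0],[0,0,0,-8,0,0,0],[0,0,0,-16,0,0,0],[0,0,0,-28,0,0,0],[0,0,0,-45,0,0,0],[0,0,0,-65,0,0,0],[0,0,0,-85,0,0,0],[0,0,0,-95,0,0,0],[0,0,0,-95,0,0,0]]'
python3 - <<'E'
from h import *
im,d,c=snap('wrist');np.savez('w7.npz',im=im,d=d,R=c['R'],t=c['t'],K=c['camera_matrix'])
P=cloud(d,c);s=manip.read_state();p=s['eef_pos']
Y=np.array([.066,.998]);X=np.array([.998,-.066]);q=P[...,:2]-p[:2];a=q@X;b=q@Y
for y in range(-10,150,10):
    m=(abs(b-y)<3)&(P[...,2]>p[2]-45)&(P[...,2]<p[2]+30)&(abs(a)<22); print(y,m.sum(),np.median(P[m][:,2]-p[2]).round(1) if m.sum() else '',end=' | ')
print(s['finger_gap'],s['wrist_force'],p)
E
```

```text
clock: 22.85
eef_pos: [622.5, -154.8, 207.1]
eef_rot: [3.139, 0.001, 1.505]
wrist_force: [0.1, -0.8, -0.9]
finger_gap: 61.0
finger_force: 60.0
-10 713 8.3 | 0 727 7.3 | 10 758 6.4 | 20 775 5.4 | 30 805 4.4 | 40 818 3.5 | 50 844 2.5 | 60 867 1.5 | 70 877 0.5 | 80 889 -0.4 | 90 970 -2.1 | 100 0  | 110 0  | 120 0  | 130 0  | 140 0  | 60.32742495656668 [ 0.9364076   0.31476834 -1.3558889 ] [ 622.12796252 -154.73752947  205.61384275]
```

```bash
python3 -m crank '[[0,20,-20,0,0,0.02,0],[0,45,-48,0,0,0.04,0],[0,70,-76,0,0,0.06,0],[0,95,-102,0,0,0.08,0],[0,118,-126,10,0,0.097,0],[0,136,-143,40,0,0.097,0],[0,136,-143,80,0,0.097,0],[0,136,-143,115,0,0.097,0],[0,136,-143,145,0,0.097,0],[0,136,-143,160,0,0.097,0]]'
python3 -m crank '[[0,0,0,0,0,0,0],[0,0,0,0,0,0,0]]'
python3 - <<'E'
from h import *
im,d,c=snap('wrist');cv2.imwrite('pics/w8.png',im[:,:,::-1])
P=cloud(d,c);s=manip.read_state();p=s['eef_pos']
Y=np.array([.066,.998]);X=np.array([.998,-.066]);q=P[...,:2]-p[:2];a=q@X;b=q@Y
for y in range(-10,100,10):
    m=(abs(b-y)<3)&(P[...,2]>p[2]-15)&(P[...,2]<p[2]+30)&(abs(a)<22); print(y,m.sum(),np.median(P[m][:,2]).round(1) if m.sum() else '',end=' | ')
print(s['finger_gap'],s['wrist_force'],p)
E
```

```text
clock: 23.9
eef_pos: [486.4, -9.3, 42.0]
eef_rot: [-3.137, -0.097, 1.504]
wrist_force: [0.7, 0.2, -0.6]
finger_gap: 60.4
finger_force: 60.0
clock: 24.1
eef_pos: [488.2, -9.6, 45.3]
eef_rot: [-3.141, -0.097, 1.505]
wrist_force: [-0.1, 0.5, -1.0]
finger_gap: 60.4
finger_force: 60.0
-10 700 51.1 | 0 727 51.1 | 10 750 51.1 | 20 764 51.2 | 30 779 51.1 | 40 847 51.2 | 50 842 51.2 | 60 869 51.2 | 70 901 51.2 | 80 921 51.2 | 90 957 50.6 | 60.80088014533755 [-0.13699044 -0.1667181  -0.76077038] [488.61185298  -9.64532781  45.88084298]
```

```bash
python3 -m crank '[[0,-2,0,20,0,0,0],[0,-3,0,29,0,0,0],[0,-3,0,32.5,0,0,0],[0,-3,0,32.5,0,0,0],[50,-3,0,32.5,0,0,0],[80,-3,0,32.5,0,0,0],[100,-3,0,32.5,0,0,0],[100,0,0,0,0,0,0],[100,4,0,-40,0,-0.05,0],[100,8,0,-80,0,-0.097,0]]'
python3 -m crank '[[100,0,0,-40,0,0,0],[100,0,0,-80,0,0,0],[100,0,0,-110,0,0,0],[100,0,0,-110,0,0,0]]'
python3 - <<'E'
from h import *
im,d,c=snap('wrist');np.savez('w9.npz',im=im,d=d,R=c['R'],t=c['t'],K=c['camera_matrix']);cv2.imwrite('pics/w9.png',im[:,:,::-1])
print(manip.read_state()['eef_pos'])
P=cloud(d,c);m=(P[...,2]>12)&(P[...,2]<24)&(abs(P[...,0]-490)<55)&(abs(P[...,1]-15)<95)
pts=P[m]; r=cv2.minAreaRect(pts[:,:2].astype(np.float32));print(r,np.median(pts[:,2]))
E
```

```text
clock: 25.15
eef_pos: [488.1, -9.7, 127.3]
eef_rot: [-3.142, 0.002, 1.504]
wrist_force: [0.7, -0.4, 0.8]
finger_gap: 93.3
finger_force: 0.0
clock: 25.55
eef_pos: [489.7, -9.4, 240.0]
eef_rot: [3.134, 0.0, 1.505]
wrist_force: [0.3, -0.0, -0.6]
finger_gap: 94.0
finger_force: 0.0
[488.91253215  -9.38477894 237.4518603 ]
((501.4046936035156, 2.0934066772460938), (167.0181884765625, 91.6148681640625), 88.00762939453125) 17.315291923535916
```

View pics/w9.png

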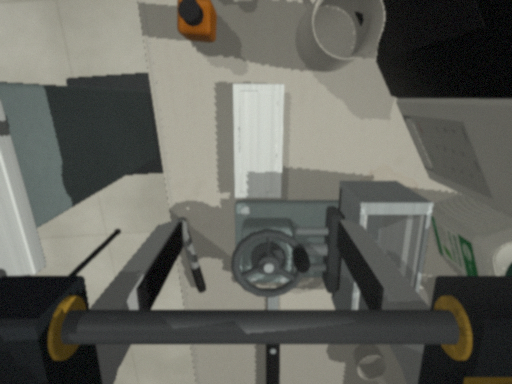

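View: lid flat on the table (259,140), caddy open (385,250), one jar at (195,20), pitcher (340,35). Moving on to the jars.

```bash
python3 -m crank '[[60,20,-8,0,0,0,0],[60,50,-20,0,0,0,0],[60,85,-33,0,0,0,0],[60,115,-45,0,0,0,0],[60,136,-53,0,0,0,0],[60,136,-53,0,0,0,0],[60,136,-53,0,0,0,0]]'
cat > jar.py <<'E'
from h import *
def jars(fn=None):
    p=manip.read_state()['eef_pos']; im,d,c=snap('wrist',fn);P=cloud(d,c);hsv=cv2.cvtColor(im,cv2.COLOR_RGB2HSV)
    org=((hsv[...,1]>150)&(hsv[...,0]<22)&(hsv[...,2]>50)).astype(np.uint8)
    n,l,st,ce=cv2.connectedComponentsWithStats(cv2.dilate(org,np.ones((3,3))))
    print(np.round(p,1))
    for i in range(1,n):
        if st[i,4]<150: continue
        x,y,w,h=st[i,:4]; g=np.zeros(org.shape,bool);g[max(0,y-25):y+h+25,max(0,x-25):x+w+25]=1
        cap=g&(im.max(-1)<60)&(P[...,2]>66)&(P[...,2]<80)
        sh=(l==i)&(P[...,2]>46)&(P[...,2]<57)&(org>0)
        al=g&(P[...,2]>46)&(P[...,2]<80)
        def rc(m): 
            if m.sum()<10:return None
            q=P[m][:,:2].astype(np.float32);r=cv2.minAreaRect(q);return np.round(r[0],1),np.round(r[1],1),round(r[2],1)
        print('px',ce[i].round(),'cap',cap.sum(),rc(cap),'z',np.median(P[cap][:,2]).round(1) if cap.sum() else None,'| shoulder',rc(sh),np.median(P[sh][:,2]).round(1) if sh.sum() else None)
if __name__=='__main__':
    import sys; jars(sys.argv[1] if len(sys.argv)>1 else None)
E
python3 jar.py w10.png
```

```text
clock: 26.3
eef_pos: [444.2, 129.7, 234.8]
eef_rot: [-3.14, 0.001, 1.506]
wrist_force: [0.4, 0.5, 0.2]
finger_gap: 56.5
finger_force: 0.0
[444.2 129.7 234.8]
px [259.  82.] cap 209 (array([448.7, 225.1]), array([16.3, 16.2]), 86.4) z 73.1 | shoulder (array([449.2, 225.1]), array([32. , 31.7]), 86.5) 49.8
px [250. 142.] cap 239 (array([432.2, 157.1]), array([18.3, 17.3]), 66.5) z 73.0 | shoulder (array([432.6, 156.8]), array([33.2, 32.8]), 81.7) 49.7
px [139. 328.] cap 0 None z None | shoulder None None
px [381. 330.] cap 0 None z None | shoulder None None
px [433. 380.] cap 0 None z None | shoulder None None
```

View pics/w10.png

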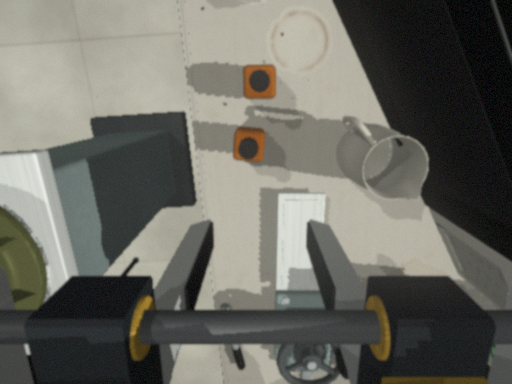

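Two jars: (259,82) and (248,147) px → (449,225) and (432,157), both upright; only two present. Grasping the nearer by its cap with the tool turned to its yaw.

```bash
python3 -m crank '[[50,5,-3,0,0,0,0.148],[50,10,-6,0,0,0,0.296],[50,15,-9,0,0,0,0.444],[50,20,-12,0,0,0,0.592],[50,26,-14,0,0,0,0.74],[50,26,-14,0,0,0,0.888],[50,26,-14,0,0,0,1.036],[50,26,-14,0,0,0,1.184],[50,26,-14,0,0,0,1.332],[50,26,-14,0,0,0,1.48]]'
python3 -m crank '[[50,0,0,20,0,0,0.1],[50,0,0,60,0,0,0.17],[50,0,0,90,0,0,0.17],[50,0,0,100,0,0,0.17],[50,0,0,100,0,0,0.17],[50,0,0,100,0,0,0.17]]'; python3 jar.py
```

```text
clock: 27.35
eef_pos: [432.5, 155.6, 235.2]
eef_rot: [3.141, 0.001, 0.017]
wrist_force: [-0.0, -0.2, -0.4]
finger_gap: 46.8
finger_force: 0.0
clock: 27.95
eef_pos: [433.0, 156.5, 136.9]
eef_rot: [-3.141, -0.001, -0.146]
wrist_force: [-0.1, -0.1, 0.0]
finger_gap: 47.2
finger_force: 0.0
[433.  156.5 136.9]
px [186. 176.] cap 545 (array([449.4, 224.3]), array([19.8, 19.7]), 78.1) z 72.9 | shoulder (array([449.5, 224. ]), array([33.5, 33.3]), 86.3) 49.6
px [260. 182.] cap 520 (array([432.6, 155.8]), array([19.3, 20. ]), 82.9) z 72.9 | shoulder (array([433.3, 155.8]), array([33. , 32.9]), 81.0) 49.6
px [158. 328.] cap 0 None z None | shoulder None None
px [362. 328.] cap 0 None z None | shoulder None None
px [412. 380.] cap 0 None z None | shoulder None None
```

```bash
python3 -m crank '[[50,0,0.5,40,0,0,0],[50,0,0.5,70,0,0,0],[50,0,0.5,81,0,0,0],[50,0,0.5,81,0,0,0],[20,0,0.5,81,0,0,0],[0,0,0.5,81,0,0,0],[0,0,0.5,81,0,0,0],[0,0,0.5,81,0,0,0],[0,0,0.5,81,0,0,0]]' 40
python3 -m crank '[[0,0,0,-20,0,0,0],[0,0,0,-60,0,0,0],[0,0,0,-105,0,0,0],[0,0,0,-145,0,0,0],[0,0,0,-150,0,0,0],[0,0,0,-150,0,0,0]]'
```

```text
clock: 28.9
eef_pos: [432.6, 156.4, 55.5]
eef_rot: [-3.141, -0.001, -0.145]
wrist_force: [-0.8, 0.1, 7.4]
finger_gap: 21.0
finger_force: 40.0
clock: 29.5
eef_pos: [432.3, 156.3, 205.2]
eef_rot: [-3.141, -0.002, -0.145]
wrist_force: [0.7, 0.2, -2.1]
finger_gap: 20.8
finger_force: 40.0
```

```bash
python3 -m crank '[[0,15,16,0,0,0,0],[0,45,46,0,0,0,-0.02],[0,77,78,0,0,0,-0.04],[0,110,111,0,0,0,-0.06],[0,142,144,0,0,0,-0.079],[0,174,177,0,0,0,-0.079],[0,205,208,0,0,0,-0.079],[0,228,231.5,0,0,0,-0.079],[0,228,231.5,0,0,0,-0.079],[0,228,231.5,0,0,0,-0.079]]'
python3 - <<'E'
from h import *
s=manip.read_state();print(s['eef_pos'],s['eef_rot'],s['finger_gap'])
im,d,c=snap('wrist');np.savez('w11.npz',im=im,d=d,R=c['R'],t=c['t'],K=c['camera_matrix']);cv2.imwrite('pics/w11.png',im[:,:,::-1])
P=cloud(d,c);Y=np.array([.066,.998]);X=np.array([.998,-.066]);q=P[...,:2]-[623,-130.8];a=q@X;b=q@Y
m=(P[...,2]>104)&(P[...,2]<112)&(abs(a)<50)&(abs(b)<100)
r=cv2.minAreaRect(P[m][:,:2].astype(np.float32));print(r)
for x in (-40,-34,0,34): 
    mm=m&(abs(a-x)<1.5); print(x,mm.sum(),b[mm].min() if mm.sum() else '',b[mm].max() if mm.sum() else '')
for y in(-60,-40,-10,20,50,82): 
    mm=m&(abs(b-y)<1.5); print(y,np.sort(a[mm]).round(0)[[0,-1]] if mm.sum() else '', 'inner',a[mm&(a<0)].max().round(1) if (mm&(a<0)).sum() else '',a[mm&(a>0)].min().round(1) if (mm&(a>0)).sum() else '')
E
```

```text
clock: 30.5
eef_pos: [623.6, -106.0, 202.0]
eef_rot: [-3.141, 0.004, -0.067]
wrist_force: [-0.3, 0.4, -1.3]
finger_gap: 20.7
finger_force: 40.0
[ 623.59352956 -105.98131896  202.0327304 ] [-3.14086002  0.00375138 -0.06706749] 20.66752537050577
((622.9877319335938, -131.11573791503906), (176.60580444335938, 75.87238311767578), 86.07038879394531)
-40 0  
-34 423 -88.33949558874029 87.48691298095233
0 48 74.78339030995818 87.35189312859323
34 640 -88.50305063721098 87.91284240286166
-60 [-37.  37.] inner -32.4 33.0
-40 [-37.  37.] inner -31.9 32.9
-10 [-36.  37.] inner -32.0 32.8
20 [33. 37.] inner  32.9
50 [-32.  37.] inner -32.3 33.0
82 [-37.  37.] inner -0.0 0.9
```

View pics/w11.png

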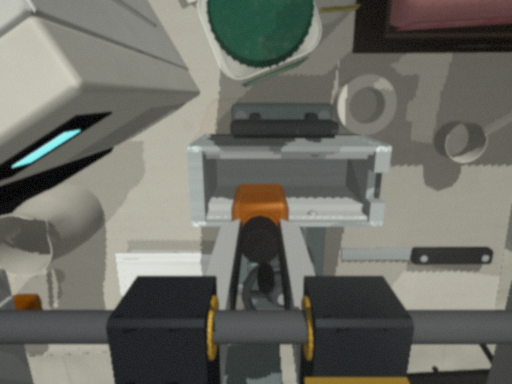

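View: jar hangs over the empty caddy at (260,200), sides aligned; caddy mouth (192..388,140..222). Lowering.

```bash
python3 -m crank '[[0,1,0,25,0,0,0],[0,1,0,60,0,0,0],[0,1,0,90,0,0,0],[0,1,0,110,0,0,0],[0,1,0,119,0,0,0],[0,1,0,122,0,0,0],[0,1,0,122,0,0,0]]'
```

```text
clock: 31.25
eef_pos: [625.3, -105.5, 83.3]
eef_rot: [3.142, -0.001, -0.066]
wrist_force: [-0.5, -0.7, -1.5]
finger_gap: 21.3
finger_force: 40.0
```

```bash
python3 -m crank '[[0,0,0,2,0,0,0],[0,0,0,3.5,0,0,0],[0,0,0,3.5,0,0,0]]'
```

```text
clock: 31.55
eef_pos: [625.3, -105.9, 79.4]
eef_rot: [3.142, -0.0, -0.066]
wrist_force: [-0.3, 0.4, -0.4]
finger_gap: 21.0
finger_force: 40.0
```

```bash
python3 -m crank '[[0,0,0,1.5,0,0,0],[0,0,0,2.5,0,0,0],[0,0,0,2.5,0,0,0]]'; python3 -m crank '[[0,0,0,1,0,0,0],[0,0,0,1,0,0,0]]'
```

```text
clock: 31.85
eef_pos: [625.2, -105.9, 76.6]
eef_rot: [-3.142, -0.0, -0.066]
wrist_force: [0.1, 0.3, -1.9]
finger_gap: 21.1
finger_force: 40.0
clock: 32.05
eef_pos: [625.5, -105.9, 76.6]
eef_rot: [3.141, -0.001, -0.066]
wrist_force: [-2.3, 0.9, 5.9]
finger_gap: 21.1
finger_force: 40.0
```

```bash
python3 -m crank '[[30,0,0,0,0,0,0],[38,0,0,0,0,0,0],[38,0,0,0,0,0,0],[38,0,0,-20,0,0,0],[38,0,0,-60,0,0,0],[38,0,0,-100,0,0,0],[38,-10,-10,-128,0,0,0],[45,-33,-48,-130,0,0,0],[50,-57,-90,-130,0,0,0],[50,-80,-130,-130,0,0,0]]'
python3 -m crank '[[50,-25,-40,0,0,0,0],[50,-50,-82,0,0,0,0],[50,-80,-130,0,0,0,0],[50,-105,-170,20,0,0,0],[50,-117,-188,50,0,0,0],[50,-117,-188,70,0,0,0],[50,-117,-188,70,0,0,0],[50,-117,-188,70,0,0,0]]'
python3 jar.py
```

```text
clock: 33.05
eef_pos: [552.9, 30.4, 205.7]
eef_rot: [-3.141, -0.0, -0.067]
wrist_force: [1.4, 0.4, 0.4]
finger_gap: 46.8
finger_force: 0.0
clock: 33.85
eef_pos: [450.1, 224.3, 136.3]
eef_rot: [-3.142, -0.0, -0.066]
wrist_force: [0.3, 0.7, 0.7]
finger_gap: 47.5
finger_force: 0.0
[450.1 224.3 136.3]
px [258. 183.] cap 453 (array([450. , 225.5]), array([18.8, 19. ]), 66.2) z 72.9 | shoulder (array([450.2, 225.1]), array([32.8, 32.6]), 87.5) 49.7
px [158. 328.] cap 0 None z None | shoulder None None
px [364. 338.] cap 0 None z None | shoulder None None
px [412. 380.] cap 0 None z None | shoulder None None
```

```bash
python3 -m crank '[[50,0,-1,40,0,0,0],[50,0,-1,70,0,0,0],[50,0,-1,80,0,0,0],[50,0,-1,80,0,0,0],[20,0,-1,80,0,0,0],[0,0,-1,80,0,0,0],[0,0,-1,80,0,0,0],[0,0,-1,80,0,0,0],[0,0,-1,80,0,0,0]]' 40
python3 -m crank '[[0,0,0,-20,0,0,0],[0,0,0,-60,0,0,0],[0,0,0,-105,0,0,0],[0,0,0,-145,0,0,0],[0,0,0,-155,0,0,0],[0,0,0,-155,0,0,0]]'
```

```text
clock: 34.8
eef_pos: [450.2, 225.7, 56.5]
eef_rot: [-3.141, -0.001, -0.066]
wrist_force: [-0.7, -0.7, 6.5]
finger_gap: 21.1
finger_force: 40.0
clock: 35.4
eef_pos: [450.1, 225.6, 211.7]
eef_rot: [-3.141, -0.002, -0.066]
wrist_force: [-0.7, 0.2, -1.9]
finger_gap: 21.1
finger_force: 40.0
```

```bash
python3 -m crank '[[0,12,22,0,0,0,0],[0,32,60,0,0,0,0],[0,55,104,0,0,0,0],[0,78,147,0,0,0,0],[0,101,190,0,0,0,0],[0,124,233,0,0,0,0],[0,147,276,0,0,0,0],[0,168,317,0,0,0,0],[0,187,352,0,0,0,0],[0,196.5,369.5,0,0,0,0]]'
python3 -m crank '[[0,0,0,0,0,0,0],[0,0,0,0,0,0,0],[0,0,0,20,0,0,0],[0,0,0,20,0,0,0]]'
python3 - <<'E'
from h import *
s=manip.read_state();print(s['eef_pos'],s['eef_rot'],s['finger_gap'])
im,d,c=snap('wrist');np.savez('w12.npz',im=im,d=d,R=c['R'],t=c['t'],K=c['camera_matrix'])
P=cloud(d,c);Y=np.array([.066,.998]);X=np.array([.998,-.066]);q=P[...,:2]-[623.4,-131];a=q@X;b=q@Y
hsv=cv2.cvtColor(im,cv2.COLOR_RGB2HSV);org=(hsv[...,1]>150)&(hsv[...,0]<22)&(hsv[...,2]>50)
for lo,hi in((60,82),(85,102),(120,260)):
    m=org&(P[...,2]>lo)&(P[...,2]<hi)&(abs(a)<45)&(abs(b)<100)
    if m.sum()>20: print(lo,m.sum(),a[m].min(),a[m].max(),b[m].min(),b[m].max(),np.median(P[m][:,2]))
m=(im.max(-1)<60)&(P[...,2]>85)&(P[...,2]<100)&(abs(a)<28)&(abs(b)<70);print('cap',m.sum(),a[m].mean(),b[m].mean(),P[m][:,2].mean() if m.sum() else '')
E
```

```text
clock: 36.4
eef_pos: [621.2, -159.2, 207.2]
eef_rot: [-3.141, 0.004, -0.068]
wrist_force: [-0.0, 0.9, -1.3]
finger_gap: 20.9
finger_force: 40.0
clock: 36.8
eef_pos: [620.1, -154.7, 187.7]
eef_rot: [-3.14, 0.005, -0.065]
wrist_force: [0.3, 0.2, -2.0]
finger_gap: 21.4
finger_force: 40.0
[ 620.1120299  -154.71429813  187.73086354] [-3.14035218  0.00466648 -0.06499143] 21.376795153936968
60 693 -15.892738754496412 16.97361430812042 6.792814415137106 41.36200710155586 70.37644820805396
120 1716 1.011156289122706 15.2708580992023 -40.778838174564925 -7.642775048569853 177.46778252332768
cap 443 0.8206574164250708 23.89869751745366 93.38691031111837
```

```bash
python3 -m crank '[[0,1,1,25,0,0,0],[0,1,1,55,0,0,0],[0,1,1,85,0,0,0],[0,1,1,100,0,0,0],[0,1,1,107,0,0,0],[0,1,1,109,0,0,0],[0,1,1,109,0,0,0],[0,1,1,109,0,0,0]]'; python3 -m crank '[[0,0,0,1.5,0,0,0],[0,0,0,1.5,0,0,0]]'
```

```text
clock: 37.65
eef_pos: [622.9, -157.4, 83.0]
eef_rot: [3.141, -0.002, -0.066]
wrist_force: [-0.7, -0.7, -1.6]
finger_gap: 20.7
finger_force: 40.0
clock: 37.85
eef_pos: [622.4, -157.4, 80.5]
eef_rot: [3.142, -0.0, -0.066]
wrist_force: [-0.2, 0.1, -0.7]
finger_gap: 21.0
finger_force: 40.0
```

```bash
python3 -m crank '[[0,0,0,1.5,0,0,0],[0,0,0,2.5,0,0,0],[0,0,0,2.5,0,0,0]]'; python3 -m crank '[[0,0,0,1.5,0,0,0],[0,0,0,1.5,0,0,0]]'
```

```text
clock: 38.15
eef_pos: [622.3, -157.3, 77.6]
eef_rot: [3.142, -0.0, -0.066]
wrist_force: [-0.8, -0.4, -2.0]
finger_gap: 20.8
finger_force: 40.0
clock: 38.35
eef_pos: [622.8, -157.4, 77.6]
eef_rot: [3.141, -0.002, -0.066]
wrist_force: [-2.6, 1.2, 10.0]
finger_gap: 21.4
finger_force: 40.0
```

```bash
python3 -m crank '[[30,0,0,0,0,0,0],[38,0,0,0,0,0,0],[38,0,0,0,0,0,0],[38,0,0,-20,0,0,0],[38,0,0,-60,0,0,0],[38,0,0,-100,0,0,0],[50,-10,-10,-128,0,0,0],[80,-45,-50,-135,0,0,-0.14],[100,-80,-90,-135,0,0,-0.28],[100,-112,-127,-135,0,0,-0.42]]'
python3 - <<'E'
from h import *
s=manip.read_state();p=s['eef_pos'];print(p,s['eef_rot'])
print(rot().inv().apply(np.array([490-p[0],15-p[1],0])))
E
```

```text
clock: 39.35
eef_pos: [521.0, -26.6, 211.1]
eef_rot: [3.142, -0.0, 0.359]
wrist_force: [0.8, 1.3, 0.5]
finger_gap: 64.3
finger_force: 0.0
[520.96997637 -26.58424329 211.10754569] [ 3.14155695e+00 -2.78761545e-04  3.58952679e-01]
[-1.43878231e+01 -4.98134444e+01 -5.78951425e-03]
```

```bash
python3 -m crank '[[100,-5,-17,0,0,0,-0.145],[100,-9,-34,0,0,0,-0.29],[100,-14,-50,0,0,0,-0.435],[100,-14,-50,0,0,0,-0.58],[100,-14,-50,0,0,0,-0.725],[100,-14,-50,0,0,0,-0.87],[100,-14,-50,0,0,0,-1.01],[100,-14,-50,0,0,0,-1.15],[100,-14,-50,0,0,0,-1.15],[100,-14,-50,0,0,0,-1.15]]'
python3 - <<'E'
from h import *
s=manip.read_state();p=s['eef_pos'];print(p,s['eef_rot'])
im,d,c=snap('wrist');P=cloud(d,c)
m=((P[...,2]>13)&(P[...,2]<22)&(abs(P[...,0]-490)<42)&(P[...,1]>-75)&(P[...,1]<95)&(im.min(-1)>120)).astype(np.uint8)
n,l,st,ce=cv2.connectedComponentsWithStats(m);i=1+st[1:,4].argmax();pts=P[l==i]
r=cv2.minAreaRect(pts[:,:2].astype(np.float32));print(r,np.median(pts[:,2]),st[i])
top=snap('top');P=cloud(top[1],top[2]);m=(P[...,2]>12)&(P[...,2]<24)&(abs(P[...,0]-490)<45)&(P[...,1]>-75)&(P[...,1]<110)&(top[0].min(-1)>120);print(m.sum(),cv2.minAreaRect(P[m][:,:2].astype(np.float32)) if m.sum()>5 else '')
E
```

```text
clock: 40.35
eef_pos: [491.9, 14.3, 211.1]
eef_rot: [-3.142, 0.0, 1.5]
wrist_force: [0.5, 0.1, -0.1]
finger_gap: 93.8
finger_force: 0.0
[491.90217171  14.33663767 211.10803047] [-3.14155779e+00  1.37100931e-05  1.49955712e+00]
((489.42626953125, 13.585884094238281), (143.76068115234375, 62.06428909301758), 85.91944122314453) 17.401576760625904 [ 231  105   55  119 6115]
45 ((463.3344421386719, 0.33222198486328125), (147.94412231445312, 14.942955017089844), 87.03724670410156)
```

```bash
python3 -m crank '[[100,-1,-2.4,45,0,0,0],[100,-1,-2.4,90,0,0,0],[100,-1,-2.4,135,0,0,0],[100,-1,-2.4,170,0,0,0],[100,-1,-2.4,190,0,0,0],[100,-1,-2.4,198,0,0,0],[100,-1,-2.4,199,0,0,0],[100,-1,-2.4,199,0,0,0],[100,-1,-2.4,199,0,0,0]]'
python3 -m crank '[[50,0,0,0.5,0,0,0],[0,0,0,0.5,0,0,0],[0,0,0,0.5,0,0,0],[0,0,0,0.5,0,0,0],[0,0,0,0.5,0,0,0]]' 60
```

```text
clock: 41.35
eef_pos: [490.2, 13.5, 13.4]
eef_rot: [3.14, -0.0, 1.503]
wrist_force: [0.9, 0.2, -0.9]
finger_gap: 94.0
finger_force: 0.0
clock: 41.85
eef_pos: [489.6, 13.5, 11.8]
eef_rot: [3.141, -0.0, 1.504]
wrist_force: [0.3, 0.1, 2.0]
finger_gap: 60.9
finger_force: 60.0
```

```bash
python3 -m crank '[[0,0,0,-20,0,0,0],[0,0,0,-60,0,0,0],[0,0,0,-105,0,0,0],[0,0,0,-150,0,0,0],[0,-8,8,-180,0,0,0],[0,-35,37,-188,0,0,0],[0,-62,66,-188,0,0,0],[0,-90,95,-188,0,0,0],[0,-115,122,-188,0,0,0],[0,-135.5,143.4,-188,0,0,0]]'
python3 -m crank '[[0,0,0,0,0,0,0],[0,0,0,20,0,0,0],[0,0,0,40,0,0,0],[0,0,0,60,0,0,0],[0,0,0,60,0,0,0],[0,0,0,60,0,0,0],[0,0,0,60,0,0,0]]'
python3 - <<'E'
from h import *
s=manip.read_state();p=s['eef_pos'];print(p,s['eef_rot'],s['finger_gap'])
im,d,c=snap('wrist');np.savez('w13.npz',im=im,d=d,R=c['R'],t=c['t'],K=c['camera_matrix']);P=cloud(d,c)
Y=np.array([.066,.998]);X=np.array([.998,-.066]);q=P[...,:2]-[623.4,-131];a=q@X;b=q@Y
for n,lo,hi in(('lid',p[2]-3,p[2]+14),('rim',104,113)):
    m=(P[...,2]>lo)&(P[...,2]<hi)&(abs(a)<45)&(abs(b)<100);print(n,a[m].min().round(1),a[m].max().round(1),b[m].min().round(1),b[m].max().round(1))
    for y in(10,30,50,68,80):
        mm=m&(abs(b-y)<2); print(y,np.percentile(a[mm],[0,1,99,100]).round(1) if mm.sum()>3 else '',np.median(P[mm][:,2]) if mm.sum()>3 else '')
E
```

```text
clock: 42.85
eef_pos: [624.3, -132.9, 199.0]
eef_rot: [-3.141, -0.0, 1.503]
wrist_force: [0.3, 0.5, -1.9]
finger_gap: 61.0
finger_force: 60.0
clock: 43.55
eef_pos: [623.9, -131.2, 141.1]
eef_rot: [3.14, 0.0, 1.504]
wrist_force: [-0.2, 0.3, -1.7]
finger_gap: 60.5
finger_force: 60.0
[ 623.85817398 -131.18757692  141.10810501] [3.13980087e+00 3.31014260e-04 1.50402967e+00] 60.53875583260952
lid -42.5 41.8 -50.1 72.4
10 [-42.5 -41.4  40.5  41.8] 146.82657984701046
30 [-31.6 -30.7  29.9  30.6] 146.60471500760414
50 [-31.  -30.3  30.   30.8] 146.64580068918946
68 [-31.5 -30.5  29.7  30.3] 146.1316195753807
80  
rim -37.5 37.8 70.7 88.0
10  
30  
50  
68  
80 [-36.6 -35.8  36.4  37.1] 107.04415249811392
```

```bash
python3 -m crank '[[0,0,0.3,10,0,0,0],[0,0,0.3,18,0,0,0],[0,0,0.3,22,0,0,0],[0,0,0.3,22,0,0,0],[0,0,0.3,22,0,0,0]]'; python3 -m crank '[[0,0,0,2,0,0,0],[0,0,0,4,0,0,0],[0,0,0,4,0,0,0]]'
```

```text
clock: 44.1
eef_pos: [623.8, -131.3, 117.6]
eef_rot: [-3.141, -0.0, 1.504]
wrist_force: [0.4, -0.7, -0.7]
finger_gap: 60.9
finger_force: 60.0
clock: 44.4
eef_pos: [623.6, -131.3, 113.4]
eef_rot: [-3.141, -0.0, 1.504]
wrist_force: [0.6, 0.2, -1.8]
finger_gap: 60.6
finger_force: 60.0
```

```bash
python3 -m crank '[[0,0,0,1.5,0,0,0],[0,0,0,2.5,0,0,0],[0,0,0,2.5,0,0,0]]'; python3 -m crank '[[40,0,0,0,0,0,0],[70,0,0,0,0,0,0],[100,0,0,0,0,0,0],[100,0,0,0,0,0,0]]'; python3 lid.py
```

```text
clock: 44.7
eef_pos: [623.8, -131.3, 111.1]
eef_rot: [3.142, 0.0, 1.504]
wrist_force: [0.6, -0.1, -1.4]
finger_gap: 61.0
finger_force: 60.0
clock: 45.1
eef_pos: [623.8, -131.3, 111.3]
eef_rot: [3.141, -0.0, 1.504]
wrist_force: [0.3, 0.5, 0.6]
finger_gap: 78.6
finger_force: 0.0
-66 [np.float64(119.9), np.float64(117.7), None]
-60 [np.float64(120.0), np.float64(120.3), None]
-45 [None, None, None]
-30 [None, None, None]
-15 [None, None, None]
0 [None, None, None]
15 [None, None, None]
30 [None, np.float64(116.6), None]
45 [None, np.float64(114.0), np.float64(109.9)]
60 [np.float64(108.7), np.float64(109.7), np.float64(110.9)]
```

```bash
python3 -m crank '[[100,0,0,0,0,0,0],[100,0,0,-20,0,0,0],[60,-10,0,-50,0,0,0],[0,-25,0,-60,0,0,0],[0,-25,0,-60,0,0,0],[0,-25,0,-60,0,0,0],[0,-25,0,-50,0,0,0],[0,-25,0,-25,0,0,0],[0,-25,0,-10,0,0,0],[0,-25,0,-10,0,0,0]]' 20
python3 -m crank '[[0,0,0,3,0,0,0],[0,0,0,6,0,0,0],[0,0,0,6,0,0,0]]'
```

```text
clock: 46.15
eef_pos: [620.8, -155.6, 117.8]
eef_rot: [-3.137, -0.001, 1.504]
wrist_force: [0.0, -0.3, 0.4]
finger_gap: 33.7
finger_force: 0.0
clock: 46.45
eef_pos: [622.2, -156.2, 115.3]
eef_rot: [3.141, 0.0, 1.504]
wrist_force: [0.5, -0.1, 0.6]
finger_gap: 9.4
finger_force: 0.0
```

```bash
python3 -m crank '[[0,0,0,1,0,0,0],[0,0,0,2,0,0,0],[0,0,0,3,0,0,0],[0,0,0,3,0,0,0]]'; python3 -m crank '[[0,0,0,1.5,0,0,0],[0,0,0,3,0,0,0],[0,0,0,3,0,0,0]]'; python3 -m crank '[[0,0,0,1,0,0,0],[0,0,0,2,0,0,0],[0,0,0,2,0,0,0]]'
```

```text
clock: 46.85
eef_pos: [622.1, -156.3, 112.5]
eef_rot: [3.141, 0.0, 1.504]
wrist_force: [-1.3, -0.2, 2.0]
finger_gap: 0.2
finger_force: 1.1
clock: 47.15
eef_pos: [621.9, -156.2, 108.6]
eef_rot: [-3.141, -0.0, 1.504]
wrist_force: [-0.4, -0.4, 0.2]
finger_gap: 0.7
finger_force: 0.0
clock: 47.45
eef_pos: [622.1, -156.3, 108.3]
eef_rot: [3.141, 0.0, 1.504]
wrist_force: [-5.3, 1.2, 10.3]
finger_gap: 0.5
finger_force: 5.1
```

```bash
python3 -m crank '[[0,0,0,2,0,0,0],[0,0,0,2,0,0,0]]'; python3 -m crank '[[0,0,0,-30,0,0,0],[0,0,0,-70,0,0,0],[0,20,-30,-110,0,0,0],[0,25,-75,-110,0,0,0],[0,25,-120,-110,0,0,0],[0,25,-125,-110,0,0,0],[0,25,-125,-110,0,0,0]]'
python3 lid.py
python3 - <<'E'
from h import *
s=manip.read_state();p=s['eef_pos'];print(p,s['eef_rot'])
im,d,c=snap('wrist','w14.png');P=cloud(d,c)
Y=np.array([.066,.998]);X=np.array([.998,-.066]);q=P[...,:2]-[623.4,-131];a=q@X;b=q@Y
for y in(-82,-68,-40,0,40,68,82):
    print(y,[np.median(P[(abs(a-x)<3)&(abs(b-y)<3)&(P[...,2]>90)&(P[...,2]<130)][:,2]).round(1) for x in(-35,-26,0,26,35)])
m=(im.max(-1)<50)&(P[...,2]>105)&(P[...,2]<125)&(abs(P[...,0]-494)<60)&(abs(P[...,1]+121)<60);print('crank',m.sum(),P[m].mean(0))
m=(P[...,2]>110)&(P[...,2]<125)&(P[...,0]<560)&(P[...,0]>440)&(abs(P[...,1]+121)<60);print(m.sum(),P[m].mean(0))
E
```

```text
clock: 47.65
eef_pos: [622.2, -156.3, 108.1]
eef_rot: [3.14, 0.0, 1.504]
wrist_force: [-13.0, 4.4, 26.1]
finger_gap: 0.6
finger_force: 12.6
clock: 48.35
eef_pos: [498.9, -123.0, 216.0]
eef_rot: [3.14, 0.0, 1.503]
wrist_force: [0.4, -0.1, -0.4]
finger_gap: 0.4
finger_force: 0.0
-66 [None, np.float64(109.3), np.float64(106.7)]
-60 [None, np.float64(108.8), np.float64(106.9)]
-45 [None, np.float64(109.2), np.float64(107.3)]
-30 [None, np.float64(108.4), np.float64(109.5)]
-15 [None, np.float64(107.6), np.float64(108.8)]
0 [None, np.float64(109.1), np.float64(108.6)]
15 [np.float64(106.6), np.float64(108.0), np.float64(110.0)]
30 [np.float64(109.7), np.float64(108.0), np.float64(109.7)]
45 [np.float64(108.9), np.float64(107.8), np.float64(105.9)]
60 [np.float64(108.7), np.float64(109.7), np.float64(109.1)]
[ 499.71279404 -123.15512131  215.73370822] [3.14018855e+00 3.17999423e-04 1.50354985e+00]
-82 [np.float64(105.0), np.float64(107.1), np.float64(93.5), np.float64(107.4), np.float64(107.0)]
-68 [np.float64(106.1), np.float64(107.3), np.float64(106.9), np.float64(107.2), np.float64(107.0)]
-40 [np.float64(106.0), np.float64(107.1), np.float64(107.4), np.float64(107.2), np.float64(106.9)]
0 [np.float64(105.6), np.float64(106.7), np.float64(107.7), np.float64(107.0), np.float64(107.1)]
40 [np.float64(106.1), np.float64(107.0), np.float64(107.6), np.float64(106.9), np.float64(107.0)]
68 [np.float64(105.7), np.float64(107.0), np.float64(107.0), np.float64(107.0), np.float64(106.7)]
82 [np.float64(106.2), np.float64(107.0), np.float64(107.1), np.float64(106.9), np.float64(106.9)]
crank 252 [ 528.25744278 -103.75491496  115.54339863]
255 [ 528.58263857 -104.84637396  116.12483354]
```

Lid is flush all round. Now grasp the crank to wind open.

```bash
python3 -m crank '[[55,9,15,10,0,0,0],[55,18,30,30,0,0,0],[55,18,30,60,0,0,0],[55,18,30,95,0,0,0],[55,18,30,115,0,0,0],[55,18,30,124,0,0,0],[55,18,30,124,0,0,0],[55,18,30,124,0,0,0]]'
python3 -m crank '[[20,0,0,0,0,0,0],[0,0,0,0,0,0,0],[0,0,0,0,0,0,0],[0,0,0,0,0,0,0],[0,0,0,0,0,0,0]]' 40
python3 - <<'E'
from h import *
p=np.array(manip.read_state()['eef_pos']);H=np.array([494,-121.3]);v=p[:2]-H;print(p,np.hypot(*v),np.degrees(np.arctan2(v[1],v[0])))
a0=np.arctan2(v[1],v[0])
def t(a,b): 
    d=40*np.array([np.cos(b)-np.cos(a),np.sin(b)-np.sin(a),0]); return totool(d)[:2].round().astype(int).tolist()
for k in range(2): print([t(a0+k*1.8,a0+k*1.8+.18*i) for i in range(1,11)])
E
```

```text
clock: 49.25
eef_pos: [531.0, -107.2, 92.0]
eef_rot: [3.14, 0.0, 1.504]
wrist_force: [0.1, -0.9, 1.0]
finger_gap: 51.9
finger_force: 0.0
clock: 49.75
eef_pos: [530.2, -107.0, 91.3]
eef_rot: [3.142, 0.0, 1.504]
wrist_force: [0.5, -0.6, 2.8]
finger_gap: 15.7
finger_force: 40.0
[ 530.15453834 -107.0011843    91.32761028] 38.87938751126331 21.57838017008142
[[6, -4], [12, -8], [16, -14], [20, -20], [22, -27], [23, -34], [22, -41], [21, -48], [18, -55], [14, -61]]
[[-5, -5], [-11, -9], [-17, -13], [-24, -14], [-31, -15], [-39, -14], [-45, -12], [-52, -9], [-58, -5], [-63, 0]]
```

```bash
python3 -m crank '[[0,6,-4,0,0,0,0],[0,12,-8,0,0,0,0],[0,16,-14,0,0,0,0],[0,20,-20,0,0,0,0],[0,22,-27,0,0,0,0],[0,23,-34,0,0,0,0],[0,22,-41,0,0,0,0],[0,21,-48,0,0,0,0],[0,18,-55,0,0,0,0],[0,14,-61,0,0,0,0]]'
python3 -m crank '[[0,-5,-5,0,0,0,0],[0,-11,-9,0,0,0,0],[0,-17,-13,0,0,0,0],[0,-24,-14,0,0,0,0],[0,-31,-15,0,0,0,0],[0,-39,-14,0,0,0,0],[0,-45,-12,0,0,0,0],[0,-52,-9,0,0,0,0],[0,-58,-5,0,0,0,0],[0,-63,0,0,0,0,0]]'
python3 -m crank '[[0,0,0,0,0,0,0],[45,0,0,0,0,0,0],[55,0,0,0,0,0,0],[55,0,0,-10,0,0,0],[55,0,0,-50,0,0,0],[55,-20,-10,-100,0,0,0],[55,-60,-30,-150,0,0,0],[55,-80,-40,-170,0,0,0],[55,-80,-40,-170,0,0,0]]'
python3 - <<'E'
from h import *
s=manip.read_state();p=s['eef_pos'];print(p)
im,d,c=snap('wrist','w15.png');P=cloud(d,c)
Y=np.array([.066,.998]);X=np.array([.998,-.066]);q=P[...,:2]-[623.4,-131];a=q@X;b=q@Y
m=(P[...,2]>50)&(P[...,2]<63)&(a<-37)&(a>-75)&(abs(b)<50);print('front jaw a',np.percentile(a[m],[1,50,99]),m.sum())
m=(P[...,2]>104)&(P[...,2]<112)&(abs(a)<45)&(abs(b)<95);print('caddy a',np.percentile(a[m],[.5,99.5]),b[m].min(),b[m].max(),np.median(P[m][:,2]))
m=(im.max(-1)<50)&(P[...,2]>110)&(P[...,2]<125)&(abs(P[...,0]-494)<60)&(abs(P[...,1]+121)<60);print('crank',m.sum(),P[m].mean(0))
E
```

```text
clock: 50.75
eef_pos: [471.2, -89.7, 91.4]
eef_rot: [3.138, 0.001, 1.504]
wrist_force: [11.0, -6.8, -8.1]
finger_gap: 16.2
finger_force: 40.0
clock: 51.75
eef_pos: [465.5, -151.7, 91.3]
eef_rot: [-3.14, -0.001, 1.504]
wrist_force: [-4.7, 3.3, 5.4]
finger_gap: 16.1
finger_force: 40.0
clock: 52.65
eef_pos: [420.4, -231.7, 266.4]
eef_rot: [3.135, 0.004, 1.501]
wrist_force: [0.5, -0.5, -1.1]
finger_gap: 51.7
finger_force: 0.0
[ 420.36898432 -231.65166668  266.41485553]
front jaw a [-64.3716581  -55.71549788 -37.03440524] 1771
caddy a [-37.59270399  36.58306054] -89.0130788118387 52.98138438386228 107.33744030827405
crank 198 [ 464.03520479 -151.61188928  116.56390313]
```

View pics/w15.png

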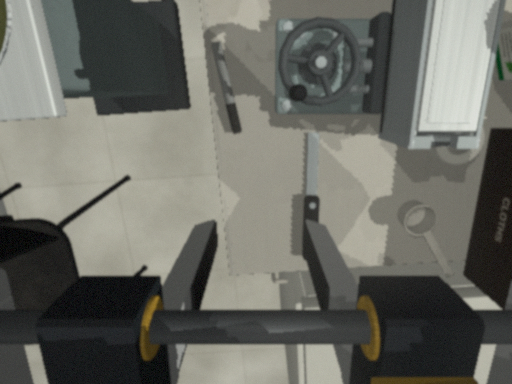

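View: crank at (297,92), jaw backed off, lid flush on the caddy (450,70), bar flat at (312,170); gripper clear. Handing in.

```bash
python3 -m crank '[[55,0,0,0,0,0,0],[55,0,0,0,0,0,0],[55,0,0,0,0,0,0]]'; python3 -c "
from cell import manip
print(manip.sign_off())"
```

```text
clock: 53.0
eef_pos: [420.9, -228.1, 260.2]
eef_rot: [-3.14, -0.001, 1.505]
wrist_force: [-0.2, -0.3, -0.6]
finger_gap: 51.7
finger_force: 0.0
the job is handed in; nothing more can be done
None
```

The job is handed in at 53 s: both dose jars found on the table stand in the caddy, the lid measured flush all round, and the bar lies flat on the table; I wound the clamp about 10 mm open, judged from the crank's turn because the caddy hid the gap itself, and sign-off returned no verdict.

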